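# Tip the limes out of the heavy tub and park the full pan under the shelf

## Robot

A 6-joint arm with a two-finger parallel gripper is mounted at the origin on the work surface. World frame = base frame: x ahead of the robot, y to its left, z up, the work surface at z = 0. Lengths are in m, angles in rad, forces in N, time in s.
With the tool pointing down it reaches from about 0.35 to 0.975 m from the base axis. Payload 4.9 kg.
Tool frame: the origin (TCP) lies at the very end of the fingers, on their centre line; the grasp point (between the pads) lies behind it (manip.grip_depth is the z of the grasp point in the tool frame, in m); z points along the fingers, y is the direction in which the jaws open and shut (so a half turn about z gives the same grasp; the last joint's range is limited). The gripper opens to 85 mm and grips with 20 to 120 N. Pads are 22 mm wide; open, the fingers measure 114 mm over their backs; the gripper's body (76 mm by 85 mm) begins 54 mm behind the grasp point. The pads swing forward as they close: fully open they stand 13 mm farther back than shut.
Start: joints at [1.098, 0.053, 1.613, -0, 1.476, -0.119], TCP at [0.217, 0.586, 0.204] pointing down, gripper open.
Joint ranges: [-3.01, 3.01], [-1.01, 2.22], [0.06, 2.58], [-1.02, 4.17], [0.09, 2.62], [-3.14, 3.14]. Speed limits (rad/s): [2.57, 2.57, 3.14, 3.14, 3.14, 3.14].

## Interface

Orientations are given as a unit quaternion [w, x, y, z].
In Python, from plant import state, optics, manip, silhouettes, place_of gives the robot as it stands. The module is installed in compiled form; this text tells all that it offers.
- The arm moves only by the tool jog_arm, never from a script. Its argument "increments" is a list of rows, each an object with "slide": the shift along the tool's x, y, z in mm, a list of three; "rotation": the turn, a rotation vector about the tool's x, y, z in degrees, a list of three. A call has 1 to 20 rows; each row shifts and turns the commanded pose from where the row before left it, along the tool's axes as they then stand; what a row does not reach is not made up. A row lasts 1/12 s, in which the tool goes at most 41.7 mm and 7.16 degrees, less where a joint would pass 70% of its speed; a pose out of reach is approached as far as the arm can. A call with a gripper value outside its range is refused whole. "fingers" is the opening, from 0 (shut) to 1 (fully open), set as the call begins (left out, the last holds). The fingers move at their own pace and stop on an object; the grip force is fixed at half the most. Time passes only in rows, so rows that do not move let the fingers close. It gives the time, the measured TCP pose, the force and the opening at its end, in the units of the state.
- state(): the state, without advancing time (a new reading comes with each control period).
- optics.grab_frame(name): name is "scene" or "top"; returns a dict with "frame" (480x640x3 uint8, blue, green, red), "camera_matrix" (3x3 intrinsics, pixels), "distortion" ([k1, k2, p1, p2, k3] as OpenCV has them; the pictures are not rectified), "R" (3x3) and "t" (3): a world point X has camera coordinates R X + t. Camera axes: x right, y down, z forward; pixel columns grow to the right and rows downward; lengths in m; the calibration is good to about 2 mm. A picture is of the moment at which its call begins. There is no depth.
- manip.job_done(): hands the job in, once; it reports no verdict.
Trained networks look in the newest picture that a camera, given by its name, has taken for a name from the list of things; names that differ only in an ending like _2 or _b are one class to them, and where a whole thing is asked for, a point or a joint stands for the part that bears it (a point fixed in the world has none). Each returns a list of dicts, best first, with "score" (0 to 1); they miss things now and then, are a little off and sometimes report something else, mostly with a low value. They report only what shows in the picture. A call takes as long as a camera call. They do not tell look-alikes from the thing itself.
- silhouettes(thing, camera): "mask" (480x640 bool, what is visible of it) and "bbox" ([left, top, right, bottom] in pixels, round what is visible of it).
- place_of(thing, camera): "uv" ([column, row] in pixels: a listed point, or the origin of a listed thing).
The state is a dict: "time": time; "joint_pos": joint angles; "joint_vel": joint speeds; "joint_efforts": joint torques, N m; "tool_pos": TCP position; "tool_rot": TCP orientation; "contact_force": force on the tool from outside, world axes, zero at the start; "ft_torque": the same for the moment, N m; "gripper_width": opening from 0.0 (shut) to 1.0 (fully open).
Only numpy, scipy, OpenCV 4.12 (cv2) and the standard library are available. Lean on these libraries where they do the work, as an engineer would, in place of code of your own. Each camera call takes 0.05 s, during which the arm holds its last target.

## Task

Get all the limes into the pan: take the lid off the heavy stoneware tub, draw the pan out from under the steel shelf until it stands close in front of the chopping block, then, without lifting the tub, rock it forward on its front base edge so that its limes roll out into the pan, and stand it upright on the block again where it was. Add the limes lying on the bench (and any that strayed) to the pan, then slide the pan back between its guides until it is fully home under the shelf, and put the lid back on the tub properly. Leave the glass jar and the steel mug alone.

Things in the scene. Friction and masses are not known exactly. Their poses are not given: they have to be found in the camera images.
- shelf: Fixed low steel shelf on the bench. Origin: on the bench in the middle of the bay under it, where the pan's middle stands when home; +y is the way the pan comes out, towards the chopping block. Top plate 242 mm wide (x), y -135 to +85 mm, top 130 and underside 118 mm above the bench; the top is empty, with room to lay the lid on.
- shelf_bay (a point): Same point and axes as shelf. Two guides 20 mm high lead the pan along y with 6 mm play each side (inner faces at x -106 and +106 mm, y -130 to +85 mm, flaring outwards to y +127 mm); a cross stop closes the far end (face at y -125 mm). The pan slides out along +y and home along -y until it meets the stop.
- pan_floor (a point): Open aluminium pan on the bench, outside 200 (x) x 250 (y) x 60 mm high, walls 4 mm; the point is the centre of its inner floor, 4 mm above its underside. Starts empty, at home under the shelf with its handle end (+y) sticking out.
- pan_handle (a point): Middle of the pan's fixed bar handle: round bar 10 mm thick along the pan's x, straight for 96 mm, 66 mm above the bench, 40 mm out from the pan's +y end wall and 165 mm from the pan's middle. Axes as the pan's. Pinched from above, it lets the pan be slid along the bench.
- block_edge (a point): Fixed wooden chopping block, 180 (x) x 220 (y) x 100 mm high. The point is the middle of the top edge of its face towards the shelf; the block lies on the +y side of it; -y is the way the tub pours.
- tub_edge (a point): Middle of the front lower edge (tub's y -75 mm, z 0) of the stoneware tub on the block: the edge it rocks on, some 5 to 11 mm back from the block's edge. Axes as the tub's: z up through its mouth, -y the way it pours.
- tub_handle (a point): Middle of the steel bar handle behind the tub (+y side): round bar 12 mm thick along the tub's x, straight for 100 mm, 125 mm above the tub's underside, 35 mm out from the back wall, 185 mm in y from the rocking edge. Axes as the tub's. Raising it takes about 10 to 12 N; the bar can turn between finger pads.
- tub_rim (a point): Centre of the tub's mouth at rim height, 150 mm above its underside; axes as the tub's.
- lid_grip (a point): Centre of the grip bar on the loose wooden lid: bar 85 (x) x 18 (y) x 30 mm high. With the lid on the tub it is 29 mm above tub_rim; with the lid laid on a flat surface, 39 mm above that. Axes as the lid's.
- lime1_c (a point): Whole firm green lime, a 61 x 49 mm near-round ellipsoid of about 75 g; the point is its centre, x along its longer axis; it rolls on slopes of more than about 7 degrees. Starts inside the tub (may be absent).
- lime2_c (a point): Whole firm green lime, a 61 x 49 mm near-round ellipsoid of about 75 g; the point is its centre, x along its longer axis; it rolls on slopes of more than about 7 degrees. Starts inside the tub (may be absent).
- lime3_c (a point): Whole firm green lime, a 61 x 49 mm near-round ellipsoid of about 75 g; the point is its centre, x along its longer axis; it rolls on slopes of more than about 7 degrees. Starts inside the tub (may be absent).
- lime4_c (a point): Whole firm green lime, a 61 x 49 mm near-round ellipsoid of about 75 g; the point is its centre, x along its longer axis; it rolls on slopes of more than about 7 degrees. Starts inside the tub (may be absent).
- lime5_c (a point): Whole firm green lime, a 61 x 49 mm near-round ellipsoid of about 75 g; the point is its centre, x along its longer axis; it rolls on slopes of more than about 7 degrees. Starts lying on the bench (may be absent).
- lime6_c (a point): Whole firm green lime, a 61 x 49 mm near-round ellipsoid of about 75 g; the point is its centre, x along its longer axis; it rolls on slopes of more than about 7 degrees. Starts lying on the bench (may be absent).
- lime7_c (a point): Whole firm green lime, a 61 x 49 mm near-round ellipsoid of about 75 g; the point is its centre, x along its longer axis; it rolls on slopes of more than about 7 degrees. Starts lying on the bench (may be absent).
- jar: Bystander: lidded glass jar, 84 mm wide, 120 mm high, origin under its middle. Leave it alone.
- jug: Bystander: steel mug, 90 mm wide, 110 mm high, origin under its middle. Leave it alone.
- tub: Stoneware tub, 140 (x) x 150 (y) x 150 mm high outside, walls 7 mm, floor 8 mm, about 2.2 kg empty: too heavy to lift. Origin: centre of its underside. Top rocked over to -y by some 105 degrees, its front wall slopes 15 degrees down and the rim reaches about 135 mm beyond the block; beyond about 50 degrees it would fall over by itself and must be held.
- pan: The pan, 0.8 kg: origin at the centre of its underside.
- lid: The lid, 0.3 kg: board 156 x 166 x 14 mm with a batten 112 x 122 x 10 mm below it that drops into the tub's mouth with 7 mm play each side. Origin: centre of the batten's underside, 39 mm below the grip bar's centre.
Things that resemble listed ones, but are neither listed nor needed, are in the scene too. There is more than one size of the lid; the one meant has the size given above.

How it is judged:
On the way, in this order (a step that is already met when the one before it is completed fails the run):
1. the pan is drawn out and stands close in front of the block (its middle within 240 mm of the middle of the block's edge) (horizontal distance between pan_floor and block_edge below 0.24 m), for 0.2 s.
2. the tub is rocked over on its front edge, past 85 degrees (angle between tub_rim's own z axis and vertical above 1.48 rad), for 0.2 s.
3. the tub stands upright on the block where it was (within 60 mm) and every lime is in the pan (angle between tub_rim's own z axis and vertical below 0.06 rad and height (world z) of tub_edge between 0.09 and 0.11 m and distance of tub_rim from where it was at the start of the episode below 0.06 m and x of lime1_c in the frame of pan_floor between -0.098 and 0.098 m and y of lime1_c in the frame of pan_floor between -0.123 and 0.123 m and z of lime1_c in the frame of pan_floor between 0 and 0.09 m and x of lime2_c in the frame of pan_floor between -0.098 and 0.098 m and y of lime2_c in the frame of pan_floor between -0.123 and 0.123 m and z of lime2_c in the frame of pan_floor between 0 and 0.09 m and x of lime3_c in the frame of pan_floor between -0.098 and 0.098 m and y of lime3_c in the frame of pan_floor between -0.123 and 0.123 m and z of lime3_c in the frame of pan_floor between 0 and 0.09 m and x of lime4_c in the frame of pan_floor between -0.098 and 0.098 m and y of lime4_c in the frame of pan_floor between -0.123 and 0.123 m and z of lime4_c in the frame of pan_floor between 0 and 0.09 m and x of lime5_c in the frame of pan_floor between -0.098 and 0.098 m and y of lime5_c in the frame of pan_floor between -0.123 and 0.123 m and z of lime5_c in the frame of pan_floor between 0 and 0.09 m and x of lime6_c in the frame of pan_floor between -0.098 and 0.098 m and y of lime6_c in the frame of pan_floor between -0.123 and 0.123 m and z of lime6_c in the frame of pan_floor between 0 and 0.09 m and x of lime7_c in the frame of pan_floor between -0.098 and 0.098 m and y of lime7_c in the frame of pan_floor between -0.123 and 0.123 m and z of lime7_c in the frame of pan_floor between 0 and 0.09 m), for 0.2 s.
At the end, for the whole second after the job is handed in: Every lime in the pan; the pan home under the shelf (within 12 mm sideways, 15 mm lengthways, square to 0.06 rad); the tub upright on the block within 60 mm of where it was; the lid level on it, within 14 mm of centred, batten in the mouth; all at rest (all of step 3 and x of pan_floor in the frame of shelf between -0.012 and 0.012 m and y of pan_floor in the frame of shelf between -0.02 and 0.015 m and angle between the y axis of pan_floor and the y axis of shelf, either way round below 0.06 rad and angle between pan_floor's own z axis and vertical below 0.05 rad and x of lid_grip in the frame of tub_rim between -0.014 and 0.014 m and y of lid_grip in the frame of tub_rim between -0.014 and 0.014 m and z of lid_grip in the frame of tub_rim between 0.02 and 0.036 m and angle between lid_grip's own z axis and vertical below 0.06 rad and linear speed of each of tub, pan, lid below 0.02 m/s); the robot touches nothing.
It fails at once if the tub is lifted (its front base edge rises more than 35 mm off the block) (height (world z) of tub_edge above 0.135 m).
It fails at once if the tub falls off the block (height (world z) of tub_edge below 0.06 m).
It fails at once if the jar or the mug is pushed more than 30 mm or knocked over (distance of any of jar, jug from where it was at the start of the episode above 0.03 m).
Of lime1, lime2, lime3, lime4 only 2 to 4 are there at a start; the rules pass over those that are not, and their reading is None.
Of lime5, lime6, lime7 only 1 to 3 are there at a start; the rules pass over those that are not, and their reading is None.
At some moment in a run one of pan, lid may be knocked a few centimetres aside while the robot is not near it.
It also fails if it takes over 210 s, if anything falls off the work surface, if the arm or the gripper's body presses on something with over 40 N, if the wrist force passes 120 N, or if a joint passes its speed limit or range.

## Working session

There is one attempt and no reset: what is moved stays moved. The work goes in short steps, Python scripts to look and compute and a tool call to move; the robot and the scene stay as the last step left them, time stands still between calls to the robot, and variables do not carry over. Pictures are saved under pics/ and viewed, and the job is handed in when it is done.

Besides the shell and the picture viewer there is one more tool, called after "Request:" as name([rows], argument=value, ...), one row to a line, values as JSON. jog_arm: Moves the arm, as the interface text tells. Its arguments: {"type":"object","properties":{"increments":{"type":"array","items":{"type":"object","properties":{"slide":{"type":"array","items":{"type":"number"}},"rotation":{"type":"array","items":{"type":"number"}}}}},"fingers":{"type":"number"}},"required":["increments"]}

```bash
mkdir -p pics; cat > h.py <<'E'
import numpy as np, cv2
from plant import state, optics, manip, silhouettes, place_of
def grab(n,fn=None):
    f=optics.grab_frame(n)
    if fn: cv2.imwrite('pics/'+fn,f['frame'])
    return f
def ray(f,uv):
    K=np.array(f['camera_matrix']);D=np.array(f['distortion'])
    p=cv2.undistortPoints(np.array([[uv]],float),K,D)[0,0]
    R=np.array(f['R']);t=np.array(f['t'])
    d=R.T@np.array([p[0],p[1],1]);return -R.T@t,d/np.linalg.norm(d)
def atz(f,uv,z):
    o,d=ray(f,uv);return o+d*(z-o[2])/d[2]
def tri(f1,u1,f2,u2):
    a,d=ray(f1,u1);b,e=ray(f2,u2)
    A=np.stack([d,-e],1);s=np.linalg.lstsq(A,b-a,rcond=None)[0]
    p=a+d*s[0];q=b+e*s[1];return (p+q)/2,np.linalg.norm(p-q)
def proj(f,X):
    R=np.array(f['R']);t=np.array(f['t'])
    return cv2.projectPoints(np.array([X],float),cv2.Rodrigues(R)[0],t,np.array(f['camera_matrix']),np.array(f['distortion']))[0][0,0]
E
python3 - <<'E'
from h import *
np.set_printoptions(precision=4,suppress=True)
print(state()); print(manip.grip_depth)
for n in('scene','top'):
    f=grab(n,n+'0.png');print(n,f['camera_matrix'],-np.array(f['R']).T@f['t'],f['R'])
    for th in ['shelf','pan_floor','pan_handle','block_edge','tub_edge','tub_handle','tub_rim','lid_grip','lime1_c','jar','jug','tub','pan','lid']:
        print(th,[(round(d['score'],2),np.round(d['uv'])) for d in place_of(th,n)])
E
```

```text
{'time': 0.0, 'joint_pos': array([ 1.098 ,  0.0534,  1.6143, -0.    ,  1.476 , -0.119 ]), 'joint_vel': array([-0.0004, -0.0004,  0.0004,  0.0028, -0.0002,  0.0003]), 'joint_efforts': array([ -0.0022, -39.3682, -37.0172,  -0.0003,   0.007 ,   0.    ]), 'tool_pos': array([0.2162, 0.5857, 0.203 ]), 'tool_rot': array([-0.0003,  0.176 ,  0.9844, -0.001 ]), 'contact_force': array([-0.1976,  0.4468, -0.4641]), 'ft_torque': array([ 0.0552, -0.002 , -0.0128]), 'gripper_width': 1.0018545462510622}
-0.0187
scene [[562.3138   0.     317.9572]
 [  0.     562.3138 229.5102]
 [  0.       0.       1.    ]] [0.1639 0.2253 1.3526] [[-0.3399 -0.9404 -0.0081]
 [-0.8835  0.3222 -0.3399]
 [ 0.3223 -0.1084 -0.9404]]
shelf [(0.86, array([445., 196.]))]
pan_floor []
pan_handle [(0.62, array([388., 208.]))]
block_edge []
tub_edge [(0.73, array([389., 209.]))]
tub_handle [(0.89, array([217., 231.]))]
tub_rim [(0.3, array([264., 207.]))]
lid_grip [(0.73, array([199., 388.])), (0.69, array([263., 207.])), (0.63, array([182., 293.]))]
lime1_c [(0.59, array([264., 217.]))]
jar [(0.81, array([333., 176.]))]
jug [(0
[... 276 characters left out ...]
  ]] [0.4614 0.0886 1.3422] [[-0.0244 -0.9997 -0.0051]
 [-0.9955  0.0248 -0.091 ]
 [ 0.0911  0.0028 -0.9958]]
shelf [(0.84, array([464., 225.]))]
pan_floor []
pan_handle [(0.88, array([408., 224.]))]
block_edge [(0.75, array([325., 224.])), (0.69, array([289., 212.])), (0.19, array([362., 285.]))]
tub_edge []
tub_handle [(0.58, array([244., 211.]))]
tub_rim []
lid_grip [(0.98, array([193., 323.])), (0.94, array([284., 208.])), (0.85, array([204., 235.]))]
lime1_c []
jar [(0.97, array([369., 169.])), (0.21, array([324., 223.]))]
jug [(0.59, array([327., 164.]))]
tub [(0.69, array([455., 294.]))]
pan []
lid [(0.86, array([198., 324.])), (0.77, array([204., 238.])), (0.61, array([292., 212.]))]
```

View pics/scene0.png

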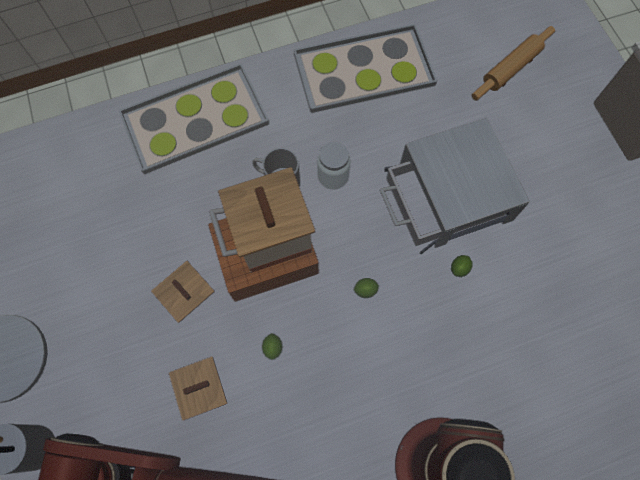

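View pics/top0.png

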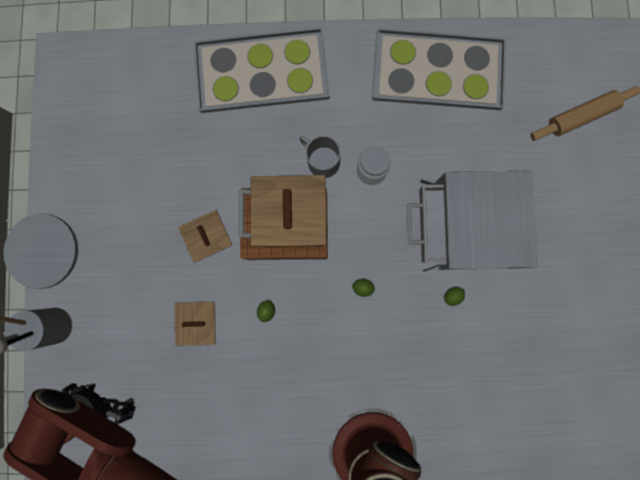

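```bash
python3 - <<'E'
import cv2
t=cv2.imread('pics/top0.png');s=cv2.imread('pics/scene0.png')
cv2.imwrite('pics/t_a.png',cv2.resize(t[150:320,170:370],None,fx=4,fy=3.5,interpolation=cv2.INTER_CUBIC)[:600])
cv2.imwrite('pics/t_b.png',cv2.resize(t[150:300,390:550],None,fx=4,fy=4,interpolation=cv2.INTER_CUBIC))
cv2.imwrite('pics/s_a.png',cv2.resize(s[160:310,150:350],None,fx=4,fy=4,interpolation=cv2.INTER_CUBIC))
cv2.imwrite('pics/s_b.png',cv2.resize(s[110:260,360:550],None,fx=4,fy=4,interpolation=cv2.INTER_CUBIC))
E
```

```text
(no output)
```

View pics/t_a.png

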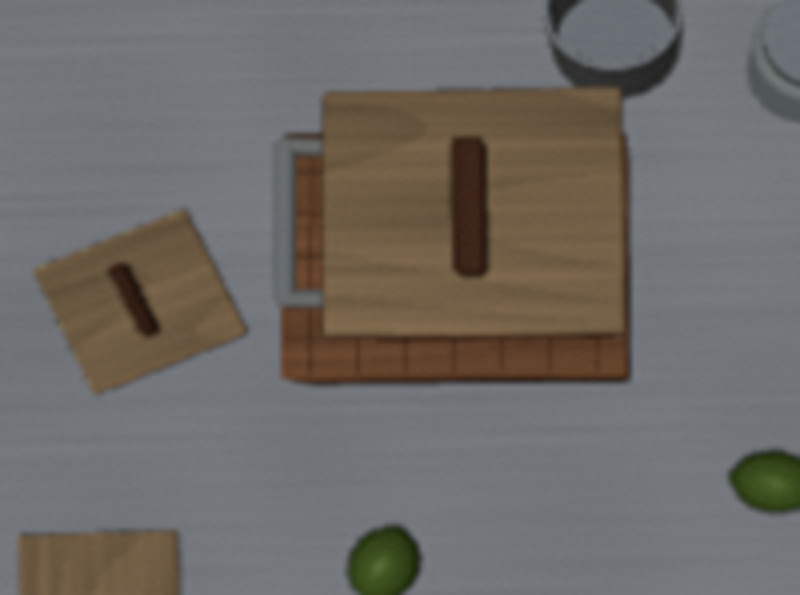

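View pics/t_b.png

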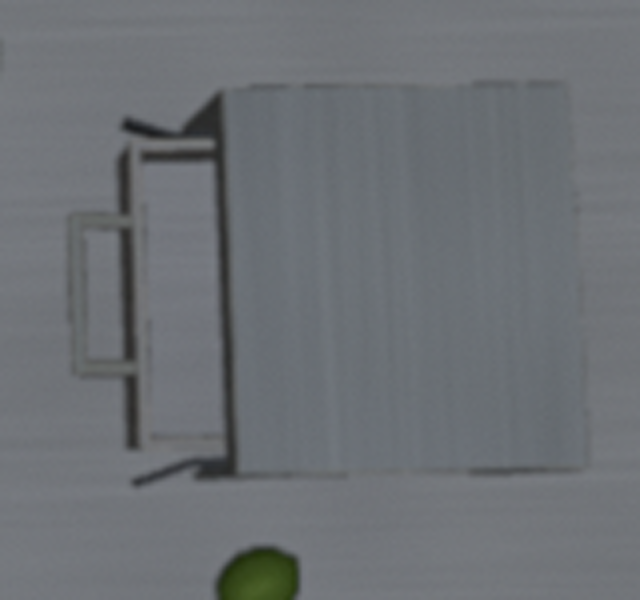

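View pics/s_a.png

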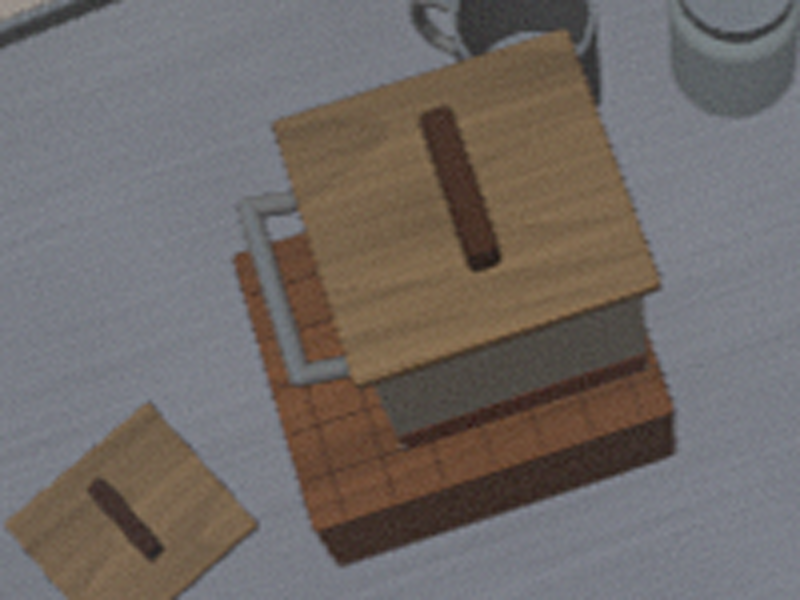

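View pics/s_b.png

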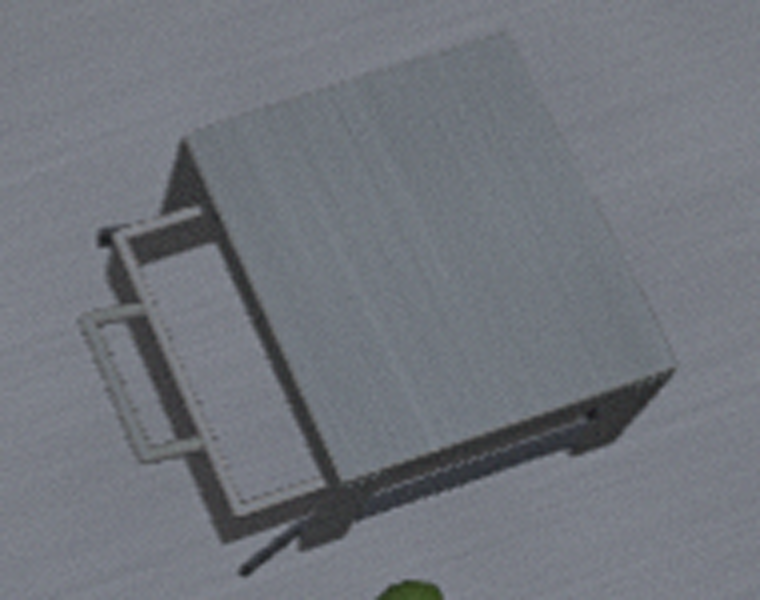

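```bash
python3 - <<'E'
from h import *
np.set_printoptions(precision=4,suppress=True)
T=grab('top');S=grab('scene')
ta=lambda x,y:(170+x/4,150+y/3.5)
tb=lambda x,y:(390+x/4,150+y/4)
sa=lambda x,y:(150+x/4,160+y/4)
sb=lambda x,y:(360+x/4,110+y/4)
P={'lidA':(ta(323,92),sa(273,126)),'lidB':(ta(620,88),sa(568,32)),'lidC':(ta(625,334),sa(660,287)),'lidD':(ta(323,334),sa(360,383)),
'grip1':(ta(468,138),sa(436,110)),'grip2':(ta(470,274),sa(482,262)),
'th1':(ta(285,142),sa(250,208)),'th2':(ta(285,300),sa(298,376)),
'ph1':(tb(76,217),sb(88,320)),'ph2':(tb(84,370),sb(148,456)),
'shA':(tb(222,90),sb(184,138)),'shB':(tb(567,83),sb(508,32)),'shC':(tb(588,467),sb(674,368)),'shD':(tb(236,475),sb(340,487)),
'blNear1':(ta(283,374),sa(316,527)),'blNear2':(ta(627,376),sa(673,410)),
'l5':((266,311),(272,346)),'l6':((363.5,287.5),(366.5,287.5)),'l7':((455,295.5),(461,265.5)),'jar':((374,163),(334,156))}
for k,(a,b) in P.items():
    p,e=tri(T,a,S,b);print(k,p,'%.4f'%e)
E
```

```text
lidA [0.6928 0.2688 0.2572] 0.0013
lidB [0.6907 0.1032 0.2579] 0.0013
lidC [0.5345 0.1052 0.2617] 0.0038
lidD [0.5373 0.2678 0.2663] 0.0005
grip1 [0.6542 0.1853 0.2945] 0.0021
grip2 [0.5725 0.1878 0.2786] 0.0038
th1 [0.667  0.296  0.2236] 0.0003
th2 [0.5631 0.2968 0.2314] 0.0035
ph1 [ 0.6498 -0.1111  0.0618] 0.0025
ph2 [ 0.5494 -0.1096  0.0726] 0.0047
shA [ 0.7182 -0.1956  0.1268] 0.0025
shB [ 0.7176 -0.4148  0.128 ] 0.0010
shC [ 0.4778 -0.4112  0.1261] 0.0057
shD [ 0.4786 -0.1937  0.1224] 0.0035
blNear1 [0.5215 0.3228 0.0957] 0.0016
blNear2 [0.5149 0.1067 0.1029] 0.0034
l5 [0.3811 0.2703 0.0322] 0.0032
l6 [0.4363 0.0125 0.032 ] 0.0026
l7 [ 0.4092 -0.2283  0.0253] 0.0053
jar [ 0.7441 -0.0166  0.1371] 0.0028
```

Request:
jog_arm([
  {"slide":[0,0,-35],"rotation":[0,0,-5]},
  {"slide":[0,0,-35],"rotation":[0,0,-5]},
  {"slide":[0,0,-35],"rotation":[0,0,-5]},
  {"slide":[0,0,-35],"rotation":[0,0,-5.3]},
  {"slide":[-25,-25,0]},
  {"slide":[-25,-25,0]},
  {"slide":[-25,-25,0]},
  {"slide":[-25,-25,0]},
  {"slide":[-25,-25,0]},
  {"slide":[-25,-25,0]},
  {"slide":[-25,-25,0]},
  {"slide":[-25,-25,0]},
  {"slide":[-25,-25,0]},
  {"slide":[-25,-25,0]},
  {"slide":[-25,-25,0]},
  {"slide":[-25,-25,0]},
  {"slide":[-25,-25,0]},
  {"slide":[-25,-25,0]},
  {"slide":[0,0,0]},
], fingers=0.5)

```text
invalid input
```

Request:
jog_arm([
  {"slide":[0,0,-35],"rotation":[0,0,-5]},
  {"slide":[0,0,-35],"rotation":[0,0,-5]},
  {"slide":[0,0,-35],"rotation":[0,0,-5]},
  {"slide":[0,0,-35],"rotation":[0,0,-5.3]},
  {"slide":[-25,-25,0],"rotation":[0,0,0]},
  {"slide":[-25,-25,0],"rotation":[0,0,0]},
  {"slide":[-25,-25,0],"rotation":[0,0,0]},
  {"slide":[-25,-25,0],"rotation":[0,0,0]},
  {"slide":[-25,-25,0],"rotation":[0,0,0]},
  {"slide":[-25,-25,0],"rotation":[0,0,0]},
  {"slide":[-25,-25,0],"rotation":[0,0,0]},
  {"slide":[-25,-25,0],"rotation":[0,0,0]},
  {"slide":[-25,-25,0],"rotation":[0,0,0]},
  {"slide":[-25,-25,0],"rotation":[0,0,0]},
  {"slide":[-25,-25,0],"rotation":[0,0,0]},
  {"slide":[-25,-25,0],"rotation":[0,0,0]},
  {"slide":[-25,-25,0],"rotation":[0,0,0]},
  {"slide":[-25,-25,0],"rotation":[0,0,0]},
  {"slide":[0,0,0],"rotation":[0,0,0]},
], fingers=0.5)

```text
time: 3.18
tool_pos: [0.5699, 0.232, 0.3432]
tool_rot: [0.0, 0.003, 1.0, -0.001]
contact_force: [0.1, -0.5, 0.1]
gripper_width: 0.5
```

Request:
jog_arm([
  {"slide":[-22,-23,0],"rotation":[0,0,0]},
  {"slide":[-22,-23,0],"rotation":[0,0,0]},
  {"slide":[0,0,25],"rotation":[0,0,0]},
  {"slide":[0,0,25],"rotation":[0,0,0]},
  {"slide":[0,0,15],"rotation":[0,0,0]},
  {"slide":[0,0,8],"rotation":[0,0,0]},
  {"slide":[0,0,0],"rotation":[0,0,0]},
  {"slide":[0,0,0],"rotation":[0,0,0]},
])

```text
time: 3.85
tool_pos: [0.6106, 0.1909, 0.2717]
tool_rot: [0.0, -0.001, 1.0, 0.0]
contact_force: [0.2, -0.7, 0.6]
gripper_width: 0.498
```

```bash
python3 - <<'E'
from h import *
T=grab('top','t1.png');S=grab('scene','s1.png')
t=T['frame'][140:290,180:380];s=S['frame'][130:280,170:370]
cv2.imwrite('pics/c1.png',cv2.resize(np.vstack([t,s]),None,fx=2,fy=2,interpolation=cv2.INTER_CUBIC))
E
```

```text
(no output)
```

View pics/c1.png

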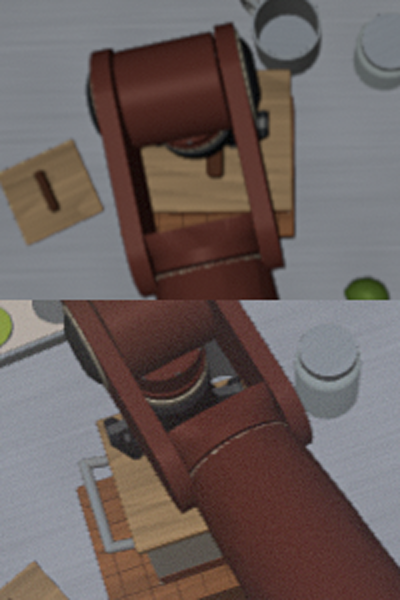

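Request:
jog_arm([
  {"slide":[-3,-4,3],"rotation":[0,0,0]},
  {"slide":[0,0,0],"rotation":[0,0,0]},
  {"slide":[0,0,0],"rotation":[0,0,0]},
])

```text
time: 4.2
tool_pos: [0.614, 0.1863, 0.2688]
tool_rot: [0.0, -0.0, 1.0, 0.0]
contact_force: [0.2, -0.4, 0.0]
gripper_width: 0.5
```

Request:
jog_arm([
  {"slide":[0,0,0],"rotation":[0,0,0]},
  {"slide":[0,0,0],"rotation":[0,0,0]},
  {"slide":[0,0,0],"rotation":[0,0,0]},
  {"slide":[0,0,0],"rotation":[0,0,0]},
  {"slide":[0,0,0],"rotation":[0,0,0]},
], fingers=0)

```text
time: 4.62
tool_pos: [0.6137, 0.1865, 0.2682]
tool_rot: [-0.0, -0.0, 1.0, -0.0]
contact_force: [0.2, 0.1, 0.4]
gripper_width: 0.002
```

Request:
jog_arm([
  {"slide":[0,0,0],"rotation":[0,0,0]},
])

```text
time: 4.7
tool_pos: [0.6137, 0.1865, 0.2682]
tool_rot: [-0.0, -0.0, 1.0, -0.0]
contact_force: [0.5, -0.5, 0.2]
gripper_width: -0.0
```

```bash
python3 - <<'E'
from h import *
T=grab('top','t1.png');S=grab('scene','s1.png')
print(state())
for f,n in((T,'T'),(S,'S')):
  print(n,proj(f,[.614,.1865,.268]),proj(f,[.614,.1865,.294]),proj(f,[.614,.1865,.279]))
t=T['frame'][140:290,180:380];s=S['frame'][130:280,170:370]
cv2.imwrite('pics/c2.png',cv2.resize(np.hstack([t,s]),None,fx=2,fy=4,interpolation=cv2.INTER_CUBIC))
E
```

```text
{'time': 4.8, 'joint_pos': array([ 1.79079573e-01,  6.14786117e-02,  1.49804548e+00, -2.10194326e-05,
        1.58216143e+00, -1.39224234e+00]), 'joint_vel': array([-0.00038872, -0.00074506, -0.00025014, -0.00090822, -0.00098253,
        0.00102464]), 'joint_efforts': array([-5.19237728e-04, -4.05520499e+01, -3.78436482e+01, -2.65758417e-04,
        6.15497229e-04,  2.20322534e-05]), 'tool_pos': array([0.61370521, 0.18649151, 0.26817531]), 'tool_rot': array([-4.38274495e-05, -2.62675751e-04,  9.99999964e-01, -1.86010238e-05]), 'contact_force': array([ 0.34499329,  0.10010019, -0.34618075]), 'ft_torque': array([-0.00375724,  0.00542427,  0.00759663]), 'gripper_width': 0.0016323744280906888}
T [287.41813982 209.54729821] [286.28273908 207.86182226] [286.94444046 208.84411363]
S [266.1898819  209.58516969] [264.98373472 204.82144508] [265.68574186 207.59420487]
```

View pics/c2.png

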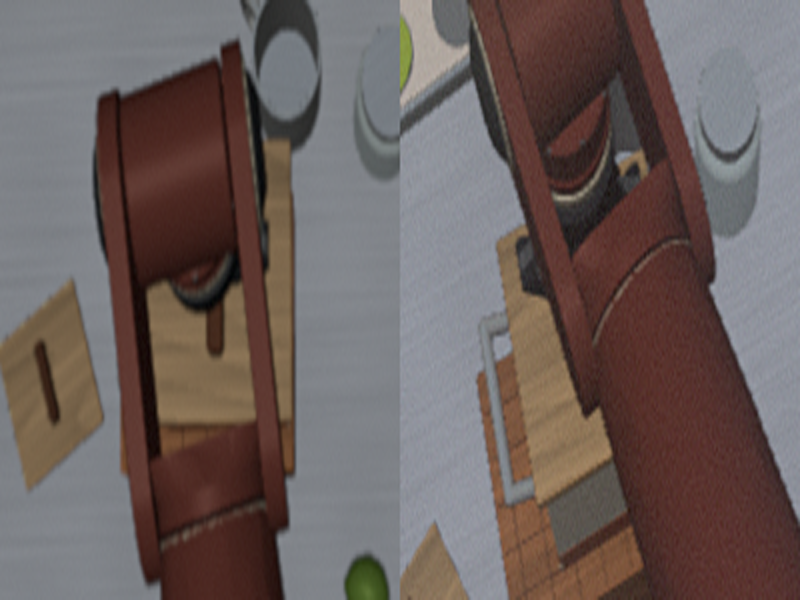

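Request:
jog_arm([
  {"slide":[0,0,-10],"rotation":[0,0,0]},
  {"slide":[0,0,-15],"rotation":[0,0,0]},
  {"slide":[0,0,-25],"rotation":[0,0,0]},
  {"slide":[0,0,0],"rotation":[0,0,0]},
])

```text
time: 5.13
tool_pos: [0.6159, 0.1869, 0.3262]
tool_rot: [0.005, -0.0, 1.0, 0.001]
contact_force: [0.4, 0.9, 1.9]
gripper_width: -0.003
```

```bash
python3 - <<'E'
from h import *
T=grab('top','t1.png');S=grab('scene','s1.png')
print(state()['contact_force'],state()['gripper_width'])
t=T['frame'][140:290,180:380];s=S['frame'][130:280,170:370]
cv2.imwrite('pics/c3.png',cv2.resize(np.hstack([t,s]),None,fx=2,fy=2,interpolation=cv2.INTER_CUBIC))
E
```

```text
[-0.15525909  0.82615796 -0.51353649] -0.00037796255416366116
```

View pics/c3.png

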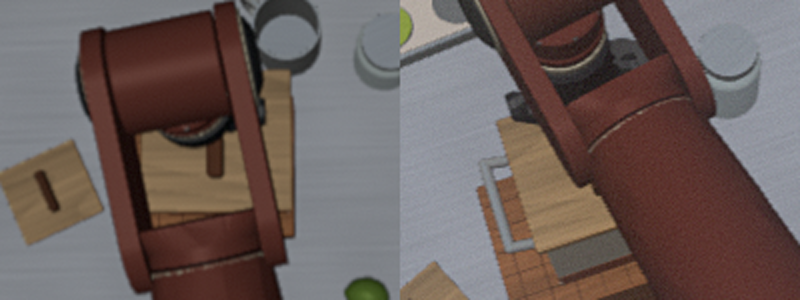

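Request:
jog_arm([
  {"slide":[0,0,8],"rotation":[0,0,0]},
  {"slide":[0,0,6],"rotation":[0,0,0]},
  {"slide":[0,0,6],"rotation":[0,0,0]},
  {"slide":[0,0,2],"rotation":[0,0,0]},
  {"slide":[0,0,0],"rotation":[0,0,0]},
])

```text
time: 5.65
tool_pos: [0.6128, 0.1863, 0.2936]
tool_rot: [-0.002, -0.0, 1.0, -0.0]
contact_force: [0.4, 0.3, -0.5]
gripper_width: -0.002
```

Request:
jog_arm([
  {"slide":[0,0,1],"rotation":[0,0,0]},
  {"slide":[0,0,1],"rotation":[0,0,0]},
  {"slide":[0,0,1],"rotation":[0,0,0]},
  {"slide":[0,0,0],"rotation":[0,0,0]},
])

```text
time: 5.98
tool_pos: [0.6138, 0.1865, 0.2933]
tool_rot: [0.0, -0.0, 1.0, 0.0]
contact_force: [0.3, -0.2, -0.2]
gripper_width: -0.001
```

Request:
jog_arm([
  {"slide":[0,0,4],"rotation":[0,0,0]},
  {"slide":[0,0,4],"rotation":[0,0,0]},
  {"slide":[0,0,4],"rotation":[0,0,0]},
  {"slide":[0,0,4],"rotation":[0,0,0]},
  {"slide":[0,0,4],"rotation":[0,0,0]},
  {"slide":[0,0,2],"rotation":[0,0,0]},
  {"slide":[0,0,0],"rotation":[0,0,0]},
  {"slide":[0,0,0],"rotation":[0,0,0]},
])

```text
time: 6.65
tool_pos: [0.6137, 0.1865, 0.271]
tool_rot: [-0.0, -0.0, 1.0, -0.0]
contact_force: [0.4, 0.4, 0.6]
gripper_width: 0.0
```

```bash
python3 - <<'E'
from h import *
T=grab('top','t2.png');S=grab('scene','s2.png')
print(state()['contact_force'],state()['gripper_width'],state()['tool_pos'])
cv2.imwrite('pics/c4.png',cv2.resize(S['frame'][130:260,190:340],None,fx=5,fy=4.5,interpolation=cv2.INTER_CUBIC))
E
```

```text
[0.47505684 0.0126719  1.21477251] 0.0010851365054076402 [0.61386525 0.186506   0.27151777]
```

View pics/c4.png

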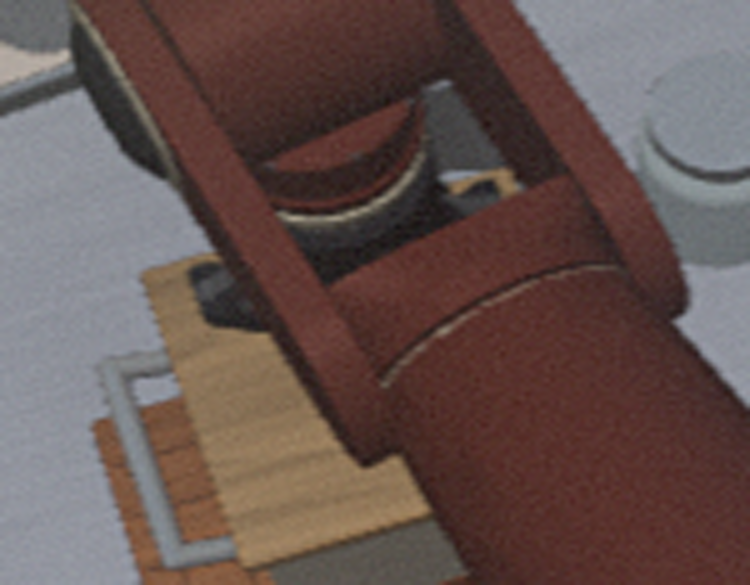

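Request:
jog_arm([
  {"slide":[0,0,2],"rotation":[0,0,0]},
  {"slide":[0,0,2],"rotation":[0,0,0]},
  {"slide":[0,0,0],"rotation":[0,0,0]},
])

```text
time: 7.0
tool_pos: [0.6138, 0.1865, 0.2671]
tool_rot: [0.0, -0.0, 1.0, 0.0]
contact_force: [0.0, 0.0, -0.3]
gripper_width: 0.005
```

Request:
jog_arm([
  {"slide":[0,0,2],"rotation":[0,0,0]},
  {"slide":[0,0,2],"rotation":[0,0,0]},
  {"slide":[0,0,0],"rotation":[0,0,0]},
])

```text
time: 7.25
tool_pos: [0.6139, 0.1865, 0.2669]
tool_rot: [0.001, -0.0, 1.0, 0.0]
contact_force: [-5.3, -0.9, 10.5]
gripper_width: 0.001
```

Request:
jog_arm([
  {"slide":[0,0,-20],"rotation":[0,0,0]},
  {"slide":[0,0,-30],"rotation":[0,0,0]},
  {"slide":[0,0,0],"rotation":[0,0,0]},
])

```text
time: 7.5
tool_pos: [0.6158, 0.1869, 0.3201]
tool_rot: [0.005, -0.0, 1.0, 0.001]
contact_force: [0.5, -0.5, 2.0]
gripper_width: -0.004
```

```bash
python3 - <<'E'
from h import *
T=grab('top','t2.png');S=grab('scene','s2.png')
print(state()['tool_pos'])
t=cv2.imread('pics/top0.png')
for z in (.203,.222,.276,.33): print(proj(T,[.2162,.5857,z]))
c=t[360:450,40:160].copy()
c=cv2.resize(c,None,fx=6,fy=6,interpolation=cv2.INTER_CUBIC)
for z in (.203,.222,.276,.33):
  u=proj(T,[.2162,.5857,z]); cv2.circle(c,(int((u[0]-40)*6),int((u[1]-360)*6)),5,(0,255,255),-1)
cv2.imwrite('pics/c5.png',c)
cv2.imwrite('pics/c6.png',cv2.resize(S['frame'][130:260,190:340],None,fx=5,fy=4.5,interpolation=cv2.INTER_CUBIC))
E
```

```text
[0.61456624 0.18663048 0.31540152]
[119.50511499 390.43107364]
[115.93240065 392.28298617]
[105.11079926 397.88926844]
[ 93.18624453 404.06148077]
```

View pics/c5.png

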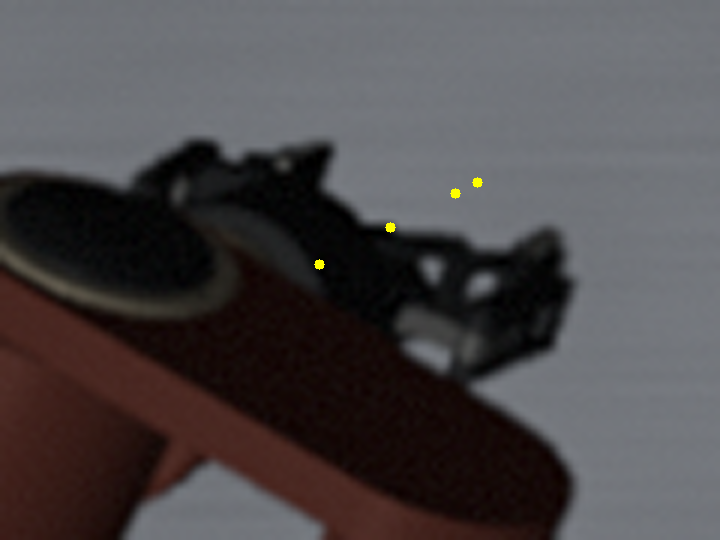

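View pics/c6.png

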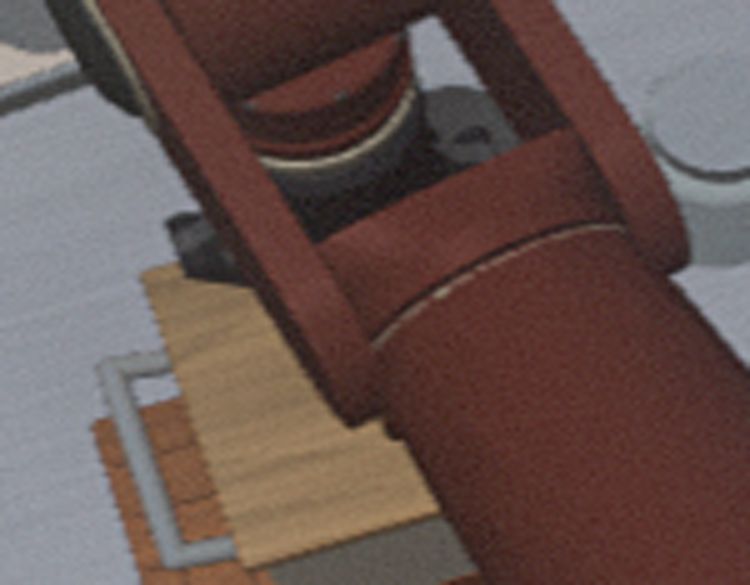

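Request:
jog_arm([
  {"slide":[0,0,10],"rotation":[0,0,0]},
  {"slide":[0,0,15],"rotation":[0,0,0]},
  {"slide":[0,0,15],"rotation":[0,0,0]},
  {"slide":[0,0,5],"rotation":[0,0,0]},
  {"slide":[0,0,2],"rotation":[0,0,0]},
  {"slide":[0,0,2],"rotation":[0,0,0]},
  {"slide":[0,0,2],"rotation":[0,0,0]},
  {"slide":[0,0,0],"rotation":[0,0,0]},
], fingers=0.5)

```text
time: 8.27
tool_pos: [0.6139, 0.1865, 0.2624]
tool_rot: [0.0, -0.0, 1.0, 0.0]
contact_force: [0.4, -1.2, -0.2]
gripper_width: 0.501
```

Request:
jog_arm([
  {"slide":[0,0,2],"rotation":[0,0,0]},
  {"slide":[0,0,2],"rotation":[0,0,0]},
  {"slide":[0,0,0],"rotation":[0,0,0]},
])

```text
time: 8.52
tool_pos: [0.6137, 0.1865, 0.2582]
tool_rot: [0.0, -0.0, 1.0, -0.0]
contact_force: [-0.6, 0.3, 0.1]
gripper_width: 0.499
```

Request:
jog_arm([
  {"slide":[0,0,2],"rotation":[0,0,0]},
  {"slide":[0,0,2],"rotation":[0,0,0]},
  {"slide":[0,0,0],"rotation":[0,0,0]},
])

```text
time: 8.77
tool_pos: [0.6135, 0.1864, 0.2536]
tool_rot: [-0.0, -0.0, 1.0, -0.0]
contact_force: [0.6, 0.4, -0.1]
gripper_width: 0.499
```

Request:
jog_arm([
  {"slide":[0,0,3],"rotation":[0,0,0]},
  {"slide":[0,0,3],"rotation":[0,0,0]},
  {"slide":[0,0,0],"rotation":[0,0,0]},
])

```text
time: 9.02
tool_pos: [0.6133, 0.1864, 0.2472]
tool_rot: [-0.001, -0.0, 1.0, -0.0]
contact_force: [-0.4, 0.6, -0.1]
gripper_width: 0.501
```

Request:
jog_arm([
  {"slide":[0,0,0],"rotation":[0,0,0]},
  {"slide":[0,0,0],"rotation":[0,0,0]},
  {"slide":[0,0,0],"rotation":[0,0,0]},
  {"slide":[0,0,0],"rotation":[0,0,0]},
  {"slide":[0,0,0],"rotation":[0,0,0]},
], fingers=0)

```text
time: 9.43
tool_pos: [0.6138, 0.1865, 0.2484]
tool_rot: [0.0, -0.0, 1.0, 0.0]
contact_force: [0.1, 0.0, 0.6]
gripper_width: 0.197
```

Request:
jog_arm([
  {"slide":[0,0,-6],"rotation":[0,0,0]},
  {"slide":[0,0,-10],"rotation":[0,0,0]},
  {"slide":[0,0,-20],"rotation":[0,0,0]},
  {"slide":[0,0,-20],"rotation":[0,0,0]},
  {"slide":[0,0,-20],"rotation":[0,0,0]},
  {"slide":[0,0,0],"rotation":[0,0,0]},
])

```text
time: 9.93
tool_pos: [0.6155, 0.1868, 0.3305]
tool_rot: [0.004, -0.0, 1.0, 0.001]
contact_force: [0.5, 0.6, 0.0]
gripper_width: 0.194
```

```bash
python3 - <<'E'
from h import *
T=grab('top','t3.png');S=grab('scene','s3.png')
print(state()['contact_force'],state()['gripper_width'],state()['tool_pos'])
t=T['frame'][140:290,180:380];s=S['frame'][130:280,170:370]
cv2.imwrite('pics/c7.png',cv2.resize(np.hstack([t,s]),None,fx=2,fy=2,interpolation=cv2.INTER_CUBIC))
E
```

```text
[ 0.50661463 -0.67806762 -4.3868073 ] 0.19245775640406 [0.6141199  0.18652365 0.32524471]
```

View pics/c7.png

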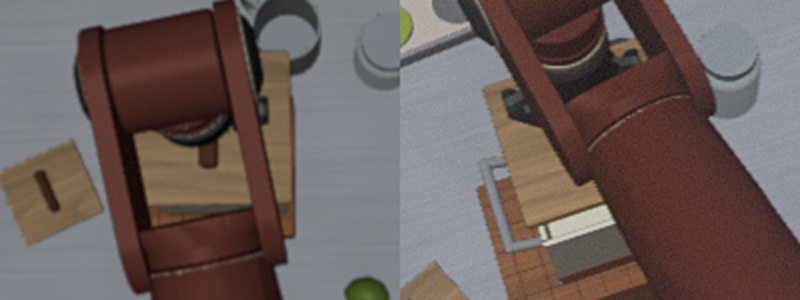

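Request:
jog_arm([
  {"slide":[0,-10,-15],"rotation":[0,0,0]},
  {"slide":[1,-20,-5],"rotation":[0,0,0]},
  {"slide":[1,-28,0],"rotation":[0,0,0]},
  {"slide":[1,-28,0],"rotation":[0,0,0]},
  {"slide":[1,-28,0],"rotation":[0,0,0]},
  {"slide":[1,-28,0],"rotation":[0,0,0]},
  {"slide":[1,-28,0],"rotation":[0,0,0]},
  {"slide":[1,-28,0],"rotation":[0,0,0]},
  {"slide":[1,-28,0],"rotation":[0,0,0]},
  {"slide":[1,-28,0],"rotation":[0,0,0]},
  {"slide":[1,-28,0],"rotation":[0,0,0]},
  {"slide":[1,-28,0],"rotation":[0,0,0]},
  {"slide":[1,-28,0],"rotation":[0,0,0]},
  {"slide":[1,-28,0],"rotation":[0,0,0]},
  {"slide":[1,-28,0],"rotation":[0,0,0]},
  {"slide":[1,-28,0],"rotation":[0,0,0]},
  {"slide":[1,-28,0],"rotation":[0,0,0]},
  {"slide":[0,-20,0],"rotation":[0,0,0]},
  {"slide":[0,-10,0],"rotation":[0,0,0]},
  {"slide":[0,0,0],"rotation":[0,0,0]},
])

```text
time: 11.7
tool_pos: [0.5969, -0.2957, 0.3427]
tool_rot: [-0.001, 0.001, 1.0, 0.0]
contact_force: [0.2, 0.9, -2.8]
gripper_width: 0.194
```

Request:
jog_arm([
  {"slide":[0,-2,20],"rotation":[0,0,0]},
  {"slide":[0,-2,30],"rotation":[0,0,0]},
  {"slide":[0,-2,30],"rotation":[0,0,0]},
  {"slide":[0,0,30],"rotation":[0,0,0]},
  {"slide":[0,0,30],"rotation":[0,0,0]},
  {"slide":[0,0,20],"rotation":[0,0,0]},
  {"slide":[0,0,15],"rotation":[0,0,0]},
  {"slide":[0,0,10],"rotation":[0,0,0]},
  {"slide":[0,0,0],"rotation":[0,0,0]},
  {"slide":[0,0,0],"rotation":[0,0,0]},
])

```text
time: 12.53
tool_pos: [0.5983, -0.2993, 0.1599]
tool_rot: [0.0, -0.001, 1.0, -0.0]
contact_force: [1.0, -0.8, -2.5]
gripper_width: 0.195
```

```bash
python3 - <<'E'
from h import *
T=grab('top','t4.png');S=grab('scene','s4.png')
print(state()['contact_force'],state()['gripper_width'],state()['tool_pos'])
cv2.imwrite('pics/c8.png',np.vstack([cv2.resize(T['frame'][120:320,170:570],None,fx=1.9,fy=1.5),cv2.resize(S['frame'][90:290,170:570],None,fx=1.9,fy=1.5)]))
E
```

```text
[-0.06425619 -0.05414658 -1.61759773] 0.1997836082786777 [ 0.59917921 -0.30007416  0.16172381]
```

View pics/c8.png

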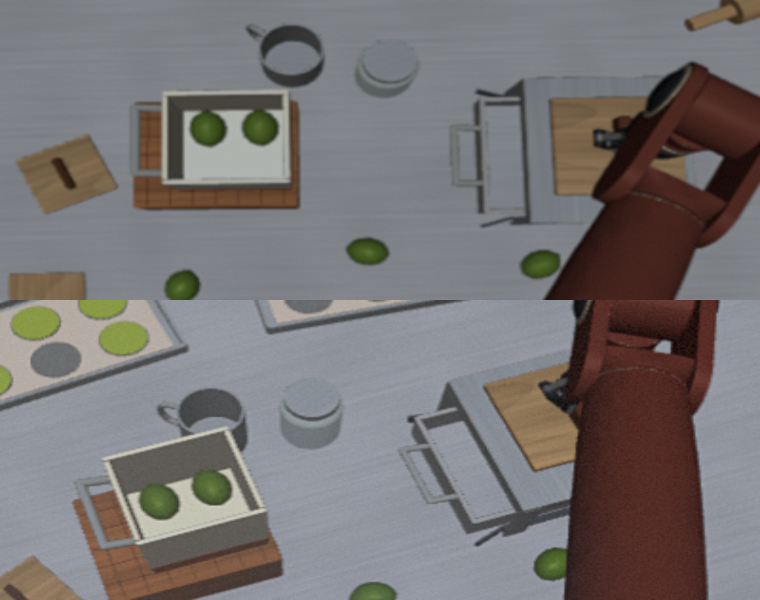

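Request:
jog_arm([
  {"slide":[0,0,4],"rotation":[0,0,0]},
  {"slide":[0,0,4],"rotation":[0,0,0]},
  {"slide":[0,0,4],"rotation":[0,0,0]},
  {"slide":[0,0,2],"rotation":[0,0,0]},
  {"slide":[0,0,0],"rotation":[0,0,0]},
  {"slide":[0,0,0],"rotation":[0,0,0]},
])

```text
time: 13.13
tool_pos: [0.5978, -0.2994, 0.1447]
tool_rot: [-0.0, -0.0, 1.0, 0.0]
contact_force: [0.1, 0.1, -3.3]
gripper_width: 0.192
```

Request:
jog_arm([
  {"slide":[0,0,2],"rotation":[0,0,0]},
  {"slide":[0,0,2],"rotation":[0,0,0]},
  {"slide":[0,0,0],"rotation":[0,0,0]},
])

```text
time: 13.38
tool_pos: [0.5978, -0.2994, 0.1407]
tool_rot: [-0.0, -0.0, 1.0, 0.0]
contact_force: [-0.0, -0.6, -3.2]
gripper_width: 0.19
```

Request:
jog_arm([
  {"slide":[0,0,1],"rotation":[0,0,0]},
  {"slide":[0,0,1],"rotation":[0,0,0]},
  {"slide":[0,0,1],"rotation":[0,0,0]},
  {"slide":[0,0,0],"rotation":[0,0,0]},
])

```text
time: 13.72
tool_pos: [0.5981, -0.2996, 0.1384]
tool_rot: [0.0, -0.0, 1.0, -0.0]
contact_force: [0.0, 0.1, -1.9]
gripper_width: 0.195
```

Request:
jog_arm([
  {"slide":[0,0,0],"rotation":[0,0,0]},
  {"slide":[0,0,0],"rotation":[0,0,0]},
  {"slide":[0,0,0],"rotation":[0,0,0]},
  {"slide":[0,0,-20],"rotation":[0,0,0]},
  {"slide":[0,0,-30],"rotation":[0,0,0]},
  {"slide":[0,0,-30],"rotation":[0,0,0]},
  {"slide":[0,0,-20],"rotation":[0,0,0]},
  {"slide":[0,20,0],"rotation":[0,0,0]},
  {"slide":[0,30,0],"rotation":[0,0,0]},
  {"slide":[0,30,0],"rotation":[0,0,0]},
  {"slide":[0,30,0],"rotation":[0,0,0]},
  {"slide":[0,30,0],"rotation":[0,0,0]},
  {"slide":[0,30,0],"rotation":[0,0,0]},
  {"slide":[0,18,0],"rotation":[0,0,0]},
  {"slide":[0,0,0],"rotation":[0,0,0]},
  {"slide":[0,0,0],"rotation":[0,0,0]},
], fingers=0.4)

```text
time: 15.05
tool_pos: [0.5981, -0.111, 0.2389]
tool_rot: [0.001, -0.001, 1.0, -0.0]
contact_force: [0.3, -0.3, 1.0]
gripper_width: 0.402
```

```bash
python3 - <<'E'
from h import *
T=grab('top','t5.png');S=grab('scene','s5.png')
cv2.imwrite('pics/c9.png',np.vstack([cv2.resize(T['frame'][150:300,370:570],None,fx=2.5,fy=2),cv2.resize(S['frame'][100:250,350:550],None,fx=2.5,fy=2)]))
E
```

```text
(no output)
```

View pics/c9.png

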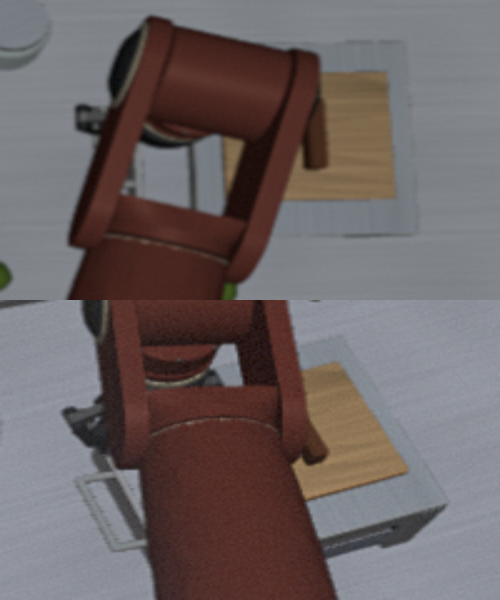

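Request:
jog_arm([
  {"slide":[-1,0,30],"rotation":[0,0,0]},
  {"slide":[0,0,30],"rotation":[0,0,0]},
  {"slide":[0,0,30],"rotation":[0,0,0]},
  {"slide":[0,0,30],"rotation":[0,0,0]},
  {"slide":[0,0,20],"rotation":[0,0,0]},
  {"slide":[0,0,15],"rotation":[0,0,0]},
  {"slide":[0,0,15],"rotation":[0,0,0]},
  {"slide":[0,0,10],"rotation":[0,0,0]},
  {"slide":[0,0,0],"rotation":[0,0,0]},
])

```text
time: 15.9
tool_pos: [0.597, -0.1121, 0.0553]
tool_rot: [-0.002, 0.001, 1.0, 0.001]
contact_force: [-0.3, 0.2, 0.3]
gripper_width: 0.403
```

Request:
jog_arm([
  {"slide":[0,0,8],"rotation":[0,0,0]},
  {"slide":[0,0,8],"rotation":[0,0,0]},
  {"slide":[0,0,8],"rotation":[0,0,0]},
  {"slide":[0,0,8],"rotation":[0,0,0]},
  {"slide":[0,0,0],"rotation":[0,0,0]},
])

```text
time: 16.32
tool_pos: [0.5975, -0.1111, 0.0241]
tool_rot: [-0.002, -0.0, 1.0, 0.0]
contact_force: [-0.1, 0.2, -0.4]
gripper_width: 0.401
```

Request:
jog_arm([
  {"slide":[0,0,0],"rotation":[0,0,0]},
  {"slide":[0,0,0],"rotation":[0,0,0]},
  {"slide":[0,0,0],"rotation":[0,0,0]},
  {"slide":[0,0,0],"rotation":[0,0,0]},
  {"slide":[0,0,0],"rotation":[0,0,0]},
], fingers=0)

```text
time: 16.73
tool_pos: [0.599, -0.111, 0.0265]
tool_rot: [0.0, -0.0, 1.0, 0.0]
contact_force: [-0.4, 3.3, -0.0]
gripper_width: 0.09
```

```bash
python3 - <<'E'
from h import *
np.set_printoptions(precision=4,suppress=True)
T=grab('top');S=grab('scene')
for n in('jar','jug'):
  for c,f in(('top',T),('scene',S)):
    for d in place_of(n,c)[:1]: print(n,c,d['score'],atz(f,d['uv'],0))
f=T
for d in silhouettes('jar','top')[:1]:
  m=d['mask'];ys,xs=np.nonzero(m);print(d['bbox'])
  # lowest row (nearest robot) of jar: x world at z unknown
  print(atz(f,(xs.mean(),ys.max()),0.0),atz(f,(xs.mean(),ys.max()),0.1))
cv2.imwrite('pics/jar.png',cv2.resize(np.hstack([T['frame'][130:210,300:420],S['frame'][130:210,260:380]]),None,fx=3.3,fy=3.3))
for z in(0,.1): print([proj(T,[.702,-.017,z]),proj(S,[.702,-.017,z])])
E
```

```text
jar top 0.84 [ 0.7617 -0.0242  0.    ]
jar scene 0.6 [ 0.6622 -0.361   0.    ]
jug top 0.69 [0.7881 0.1072 0.    ]
jug scene 0.9 [0.7797 0.1041 0.    ]
[358.3, 145.5, 389.9, 183.3]
[ 0.7142 -0.0248  0.    ] [ 0.6953 -0.0163  0.1   ]
[array([370.1935, 189.4402]), array([339.3259, 193.7274])]
[array([373.0551, 182.409 ]), array([340.4504, 177.4244])]
```

View pics/jar.png

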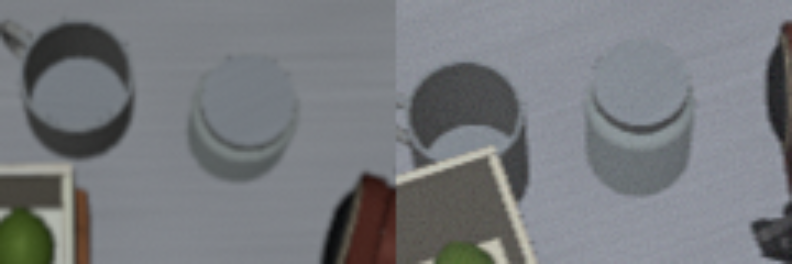

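Request:
jog_arm([
  {"slide":[0,4,0],"rotation":[0,0,0]},
  {"slide":[0,8,0],"rotation":[0,0,0]},
  {"slide":[0,10,0],"rotation":[0,0,0]},
  {"slide":[0,10,0],"rotation":[0,0,0]},
  {"slide":[0,10,0],"rotation":[0,0,0]},
  {"slide":[0,10,0],"rotation":[0,0,0]},
  {"slide":[0,10,0],"rotation":[0,0,0]},
  {"slide":[0,10,0],"rotation":[0,0,0]},
  {"slide":[0,10,0],"rotation":[0,0,0]},
  {"slide":[0,10,0],"rotation":[0,0,0]},
  {"slide":[0,10,0],"rotation":[0,0,0]},
  {"slide":[0,10,0],"rotation":[0,0,0]},
  {"slide":[0,8,0],"rotation":[0,0,0]},
  {"slide":[0,4,0],"rotation":[0,0,0]},
  {"slide":[0,0,0],"rotation":[0,0,0]},
])

```text
time: 18.33
tool_pos: [0.5989, 0.0142, 0.0264]
tool_rot: [0.0, -0.001, 1.0, 0.001]
contact_force: [-0.1, 0.5, 3.7]
gripper_width: 0.089
```

Request:
jog_arm([
  {"slide":[0,4,0],"rotation":[-4,0,0]},
  {"slide":[0,4,0],"rotation":[-4,0,0]},
  {"slide":[0,4,0],"rotation":[-4,0,0]},
  {"slide":[0,2,0],"rotation":[-3,0,0]},
  {"slide":[0,0,0],"rotation":[0,0,0]},
  {"slide":[0,0,0],"rotation":[0,0,0]},
])

```text
time: 18.83
tool_pos: [0.5994, 0.0261, 0.0286]
tool_rot: [0.0, 0.001, 0.991, 0.131]
contact_force: [-2.2, -3.3, 7.5]
gripper_width: 0.092
```

Request:
jog_arm([
  {"slide":[0,8.1,2.2],"rotation":[0,0,0]},
  {"slide":[0,8.1,2.2],"rotation":[0,0,0]},
  {"slide":[0,8.1,2.2],"rotation":[0,0,0]},
  {"slide":[0,8.1,2.2],"rotation":[0,0,0]},
  {"slide":[0,8.1,2.2],"rotation":[0,0,0]},
  {"slide":[0,0,0],"rotation":[0,0,0]},
  {"slide":[0,0,0],"rotation":[0,0,0]},
])

```text
time: 19.42
tool_pos: [0.6001, 0.0691, 0.0287]
tool_rot: [0.001, -0.0, 0.991, 0.131]
contact_force: [1.5, -0.2, 5.7]
gripper_width: 0.093
```

```bash
python3 - <<'E'
from h import *
T=grab('top','t6.png');S=grab('scene','s6.png')
cv2.imwrite('pics/c10.png',np.vstack([cv2.resize(T['frame'][140:300,220:500],None,fx=2.5,fy=1.8),cv2.resize(S['frame'][120:280,200:480],None,fx=2.5,fy=1.8)]))
E
```

```text
(no output)
```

View pics/c10.png

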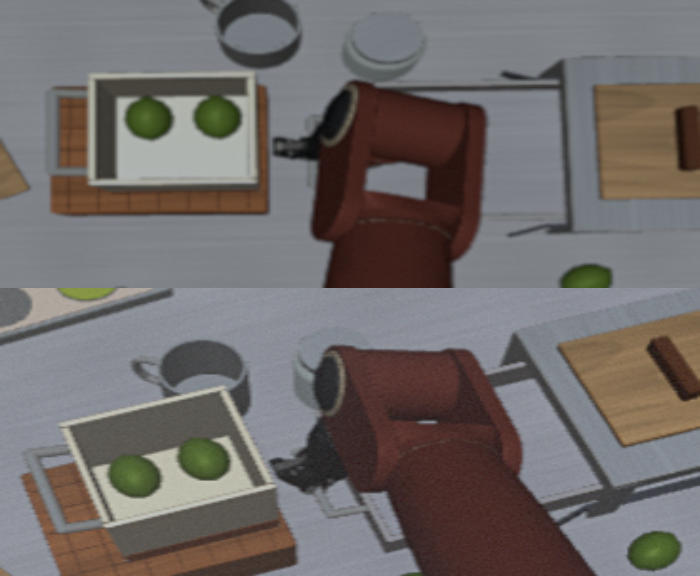

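Request:
jog_arm([
  {"slide":[0,0,0],"rotation":[0,0,0]},
  {"slide":[0,0,0],"rotation":[0,0,0]},
  {"slide":[0,0,0],"rotation":[0,0,0]},
  {"slide":[0,0,-10],"rotation":[0,0,0]},
  {"slide":[0,0,-20],"rotation":[0,0,0]},
  {"slide":[0,0,-30],"rotation":[0,0,0]},
  {"slide":[0,0,-35],"rotation":[0,0,0]},
  {"slide":[0,0,-35],"rotation":[0,0,0]},
  {"slide":[0,0,-35],"rotation":[0,0,0]},
  {"slide":[0,0,-35],"rotation":[5,0,0]},
  {"slide":[0,0,-35],"rotation":[5,0,0]},
  {"slide":[0,0,-35],"rotation":[5,0,0]},
  {"slide":[0,0,-30],"rotation":[0,0,0]},
  {"slide":[0,0,0],"rotation":[0,0,0]},
], fingers=0.3)

```text
time: 20.68
tool_pos: [0.6012, 0.0081, 0.3297]
tool_rot: [0.007, -0.001, 1.0, -0.001]
contact_force: [0.4, -0.0, 1.2]
gripper_width: 0.298
```

```bash
python3 - <<'E'
from h import *
T=grab('top','t7.png');S=grab('scene','s7.png')
cv2.imwrite('pics/c11.png',cv2.resize(T['frame'][160:280,230:370],None,fx=5,fy=5,interpolation=cv2.INTER_CUBIC))
cv2.imwrite('pics/c12.png',cv2.resize(S['frame'][150:290,190:350],None,fx=4.5,fy=4,interpolation=cv2.INTER_CUBIC))
E
```

```text
(no output)
```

View pics/c11.png

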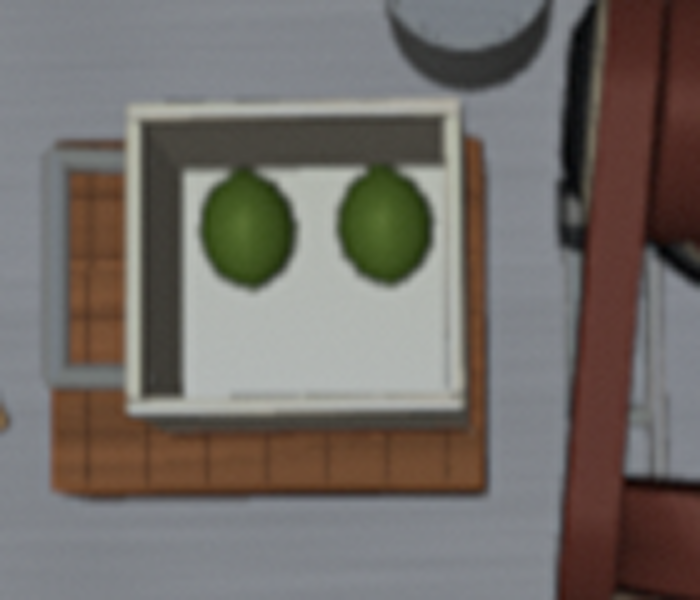

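View pics/c12.png

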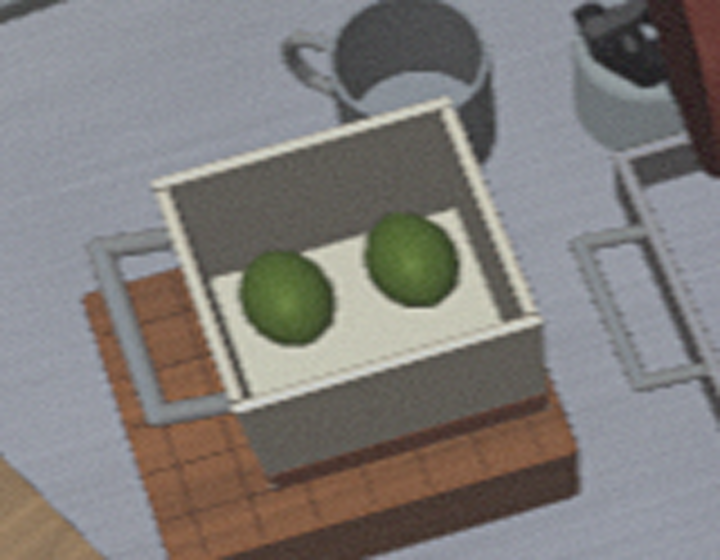

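```bash
python3 - <<'E'
from h import *
np.set_printoptions(precision=4,suppress=True)
T=grab('top');S=grab('scene')
t=lambda x,y:(230+x/5,160+y/5); s=lambda x,y:(190+x/4.5,150+y/4)
for a,b,z in [((54,160),(102,250),.225),((54,375),(155,412),.225),((128,105),(158,183),.25),((460,100),(448,102),.25),((466,408),(540,320),.25),((128,408),(238,408),.25),((487,492),(578,455),.1)]:
    print(tri(T,t(*a),S,s(*b)),atz(T,t(*a),z),atz(S,s(*b),z))
print('panh',atz(S,s(582,242),.066),atz(S,s(638,382),.066))
E
```

```text
(array([0.6623, 0.2955, 0.2316]), np.float64(0.00017296893689907768)) [0.6634 0.2967 0.225 ] [0.6652 0.296  0.225 ]
(array([0.5642, 0.2965, 0.2352]), np.float64(0.0023944095601896886)) [0.5646 0.2973 0.225 ] [0.5684 0.2983 0.225 ]
(array([0.6835, 0.2589, 0.247 ]), np.float64(0.00036199495917738496)) [0.683  0.2586 0.25  ] [0.682  0.2586 0.25  ]
(array([0.6841, 0.1113, 0.239 ]), np.float64(0.002972379531519601)) [0.6813 0.1097 0.25  ] [0.6796 0.1137 0.25  ]
(array([0.5438, 0.1124, 0.2547]), np.float64(0.005022388450019729)) [0.5431 0.1102 0.25  ] [0.5465 0.1142 0.25  ]
(array([0.5467, 0.2596, 0.2545]), np.float64(0.0010134334993642006)) [0.5468 0.2599 0.25  ] [0.5485 0.2602 0.25  ]
(array([0.513 , 0.106 , 0.0977]), np.float64(0.005180750706888854)) [0.5119 0.1036 0.1   ] [0.5135 0.1086 0.1   ]
panh [0.6505 0.0569 0.066 ] [0.555  0.0597 0.066 ]
```

Request:
jog_arm([
  {"slide":[-1,20,0],"rotation":[0,0,0]},
  {"slide":[-1,30,0],"rotation":[0,0,0]},
  {"slide":[-2,30,0],"rotation":[0,0,0]},
  {"slide":[-2,30,0],"rotation":[0,0,0]},
  {"slide":[-2,30,0],"rotation":[0,0,0]},
  {"slide":[-2,30,0],"rotation":[0,0,0]},
  {"slide":[-2,30,0],"rotation":[0,0,0]},
  {"slide":[-2,30,0],"rotation":[0,0,0]},
  {"slide":[0,30,0],"rotation":[0,0,0]},
  {"slide":[0,20,0],"rotation":[0,0,0]},
  {"slide":[0,8,0],"rotation":[0,0,0]},
  {"slide":[0,0,0],"rotation":[0,0,0]},
  {"slide":[0,0,0],"rotation":[0,0,0]},
])

```text
time: 21.97
tool_pos: [0.6124, 0.2946, 0.3182]
tool_rot: [-0.001, -0.0, 1.0, -0.001]
contact_force: [0.5, 0.3, -0.1]
gripper_width: 0.303
```

Request:
jog_arm([
  {"slide":[-2,2,15],"rotation":[0,0,0]},
  {"slide":[0,0,20],"rotation":[0,0,0]},
  {"slide":[0,0,20],"rotation":[0,0,0]},
  {"slide":[0,0,15],"rotation":[0,0,0]},
  {"slide":[0,0,10],"rotation":[0,0,0]},
  {"slide":[0,0,0],"rotation":[0,0,0]},
  {"slide":[0,0,0],"rotation":[0,0,0]},
])

```text
time: 22.55
tool_pos: [0.6146, 0.2968, 0.2392]
tool_rot: [-0.001, 0.0, 1.0, -0.0]
contact_force: [0.2, 0.4, 0.7]
gripper_width: 0.3
```

```bash
python3 - <<'E'
from h import *
T=grab('top','t8.png');S=grab('scene','s8.png')
cv2.imwrite('pics/c13.png',np.hstack([cv2.resize(T['frame'][140:280,190:330],None,fx=2.8,fy=4),cv2.resize(S['frame'][140:280,150:290],None,fx=2.8,fy=4)]))
E
```

```text
(no output)
```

View pics/c13.png

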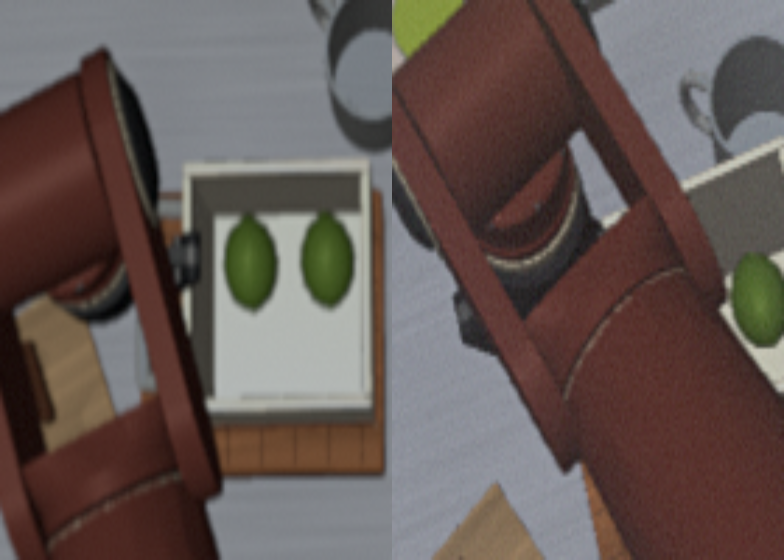

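Request:
jog_arm([
  {"slide":[0,0,10],"rotation":[0,0,0]},
  {"slide":[0,0,10],"rotation":[0,0,0]},
  {"slide":[0,0,6],"rotation":[0,0,0]},
  {"slide":[0,0,4],"rotation":[0,0,0]},
  {"slide":[0,0,0],"rotation":[0,0,0]},
])

```text
time: 23.07
tool_pos: [0.6137, 0.2972, 0.2076]
tool_rot: [-0.002, -0.0, 1.0, -0.001]
contact_force: [0.5, 0.1, 0.3]
gripper_width: 0.302
```

Request:
jog_arm([
  {"slide":[0,0,6],"rotation":[0,0,0]},
  {"slide":[0,0,6],"rotation":[0,0,0]},
  {"slide":[0,0,3],"rotation":[0,0,0]},
  {"slide":[0,0,0],"rotation":[0,0,0]},
])

```text
time: 23.4
tool_pos: [0.6141, 0.2972, 0.1935]
tool_rot: [-0.001, -0.0, 1.0, -0.0]
contact_force: [0.7, -0.6, 0.0]
gripper_width: 0.299
```

Request:
jog_arm([
  {"slide":[0,0,5],"rotation":[0,0,0]},
  {"slide":[0,0,5],"rotation":[0,0,0]},
  {"slide":[0,0,3],"rotation":[0,0,0]},
  {"slide":[0,0,0],"rotation":[0,0,0]},
])

```text
time: 23.73
tool_pos: [0.6145, 0.2973, 0.1811]
tool_rot: [-0.0, -0.0, 1.0, -0.0]
contact_force: [-0.4, 0.6, -0.2]
gripper_width: 0.301
```

Request:
jog_arm([
  {"slide":[0,0,2],"rotation":[0,0,0]},
  {"slide":[0,0,0],"rotation":[0,0,0]},
  {"slide":[0,0,0],"rotation":[0,0,0]},
  {"slide":[0,0,0],"rotation":[0,0,0]},
  {"slide":[0,0,0],"rotation":[0,0,0]},
], fingers=0)

```text
time: 24.15
tool_pos: [0.6148, 0.2978, 0.1799]
tool_rot: [0.0, -0.0, 1.0, 0.0]
contact_force: [0.8, 0.6, -0.1]
gripper_width: 0.121
```

```bash
python3 - <<'E'
import numpy as np
a0=np.arctan2(.125,.185);r=np.hypot(.125,.185)
p=lambda t:r*np.array([np.cos(a0+np.radians(t)),np.sin(a0+np.radians(t))])
prev=p(0)
for t in list(np.arange(2,12,2))+list(np.arange(14,86,4))+list(range(88,106,2)):
    q=p(t);d=(q-prev)*1000;print(t,'slide y %.1f z %.1f'%(d[0],-d[1]),' tcp y %.3f z %.3f'%(.2978+q[0]-.185,.1799+q[1]-.125));prev=q
E
```

```text
2 slide y -4.5 z -6.4  tcp y 0.293 z 0.186
4 slide y -4.7 z -6.2  tcp y 0.289 z 0.193
6 slide y -4.9 z -6.1  tcp y 0.284 z 0.199
8 slide y -5.1 z -5.9  tcp y 0.279 z 0.204
10 slide y -5.3 z -5.7  tcp y 0.273 z 0.210
14 slide y -11.2 z -10.8  tcp y 0.262 z 0.221
18 slide y -11.9 z -10.0  tcp y 0.250 z 0.231
22 slide y -12.6 z -9.1  tcp y 0.238 z 0.240
26 slide y -13.2 z -8.2  tcp y 0.224 z 0.248
30 slide y -13.8 z -7.3  tcp y 0.211 z 0.256
34 slide y -14.2 z -6.3  tcp y 0.196 z 0.262
38 slide y -14.6 z -5.3  tcp y 0.182 z 0.267
42 slide y -15.0 z -4.3  tcp y 0.167 z 0.272
46 slide y -15.2 z -3.2  tcp y 0.151 z 0.275
50 slide y -15.4 z -2.2  tcp y 0.136 z 0.277
54 slide y -15.5 z -1.1  tcp y 0.120 z 0.278
58 slide y -15.6 z 0.0  tcp y 0.105 z 0.278
62 slide y -15.5 z 1.1  tcp y 0.089 z 0.277
66 slide y -15.4 z 2.2  tcp y 0.074 z 0.275
70 slide y -15.2 z 3.3  tcp y 0.059 z 0.271
74 slide y -15.0 z 4.3  tcp y 0.044 z 0.267
78 slide y -14.6 z 5.3  tcp y 0.029 z 0.262
82 slide y -14.2 z 6.4  tcp y 0.015 z 0.255
88 slide y -20.4 z 11.3  tcp y -0.006 z 0.244
90 slide y -6.5 z 4.2  tcp y -0.012 z 0.240
92 slide y -6.4 z 4.5  tcp y -0.019 z 0.235
94 slide y -6.2 z 4.7  tcp y -0.025 z 0.231
96 slide y -6.1 z 4.9  tcp y -0.031 z 0.226
98 slide y -5.9 z 5.1  tcp y -0.037 z 0.221
100 slide y -5.7 z 5.3  tcp y -0.042 z 0.215
102 slide y -5.5 z 5.5  tcp y -0.048 z 0.210
104 slide y -5.3 z 5.7  tcp y -0.053 z 0.204
```

First 10 degrees, then look at forces.

Request:
jog_arm([
  {"slide":[0,-4.5,-6.4],"rotation":[0,0,0]},
  {"slide":[0,-4.7,-6.2],"rotation":[0,0,0]},
  {"slide":[0,-4.9,-6.1],"rotation":[0,0,0]},
  {"slide":[0,-5.1,-5.9],"rotation":[0,0,0]},
  {"slide":[0,-5.3,-5.7],"rotation":[0,0,0]},
  {"slide":[0,0,0],"rotation":[0,0,0]},
])

```text
time: 24.65
tool_pos: [0.6138, 0.2735, 0.2099]
tool_rot: [-0.001, -0.0, 1.0, 0.001]
contact_force: [-0.9, 5.6, -2.9]
gripper_width: 0.111
```

```bash
python3 - <<'E'
from h import *
T=grab('top','t9.png');S=grab('scene','s9.png')
s=state();print(s['contact_force'],s['tool_pos'])
cv2.imwrite('pics/c14.png',np.hstack([cv2.resize(T['frame'][140:280,190:330],None,fx=2.8,fy=4),cv2.resize(S['frame'][140:280,180:320],None,fx=2.8,fy=4)]))
E
```

```text
[-0.42759145  6.60781298 -3.98158474] [0.6137178  0.27427807 0.20918466]
```

View pics/c14.png

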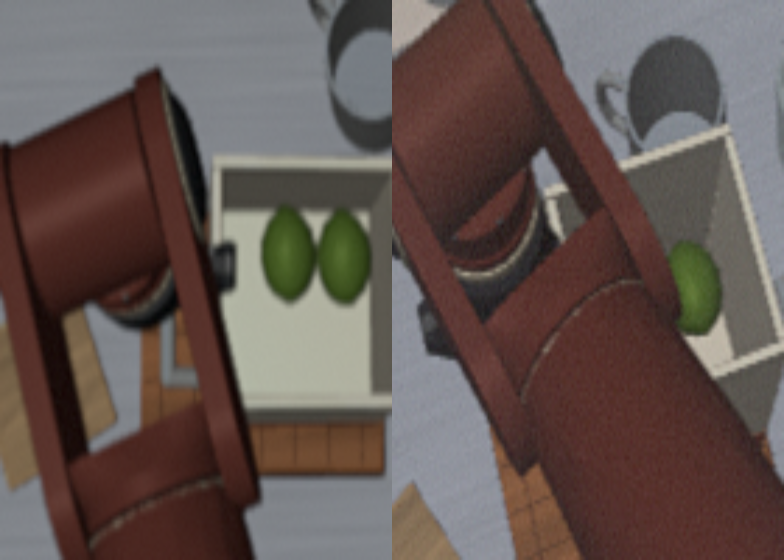

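Request:
jog_arm([
  {"slide":[0,-10.2,-11.2],"rotation":[0,0,0]},
  {"slide":[0,-11.9,-10.0],"rotation":[0,0,0]},
  {"slide":[0,-12.6,-9.1],"rotation":[0,0,0]},
  {"slide":[0,0,0],"rotation":[0,0,0]},
])

```text
time: 25.08
tool_pos: [0.6145, 0.2373, 0.2413]
tool_rot: [-0.0, 0.0, 1.0, -0.0]
contact_force: [-2.2, 4.3, -1.8]
gripper_width: 0.115
```

Request:
jog_arm([
  {"slide":[0,-13.2,-8.2],"rotation":[0,0,0]},
  {"slide":[0,-13.8,-7.3],"rotation":[0,0,0]},
  {"slide":[0,-14.2,-6.3],"rotation":[0,0,0]},
  {"slide":[0,-14.6,-5.3],"rotation":[0,0,0]},
  {"slide":[0,0,0],"rotation":[0,0,0]},
])

```text
time: 25.5
tool_pos: [0.615, 0.1818, 0.2702]
tool_rot: [0.001, 0.0, 1.0, 0.001]
contact_force: [-4.6, 4.9, 6.2]
gripper_width: 0.115
```

```bash
python3 - <<'E'
from h import *
T=grab('top','t10.png');S=grab('scene','s10.png')
s=state();print(s['contact_force'],s['tool_pos'])
cv2.imwrite('pics/c15.png',np.hstack([cv2.resize(T['frame'][140:280,220:360],None,fx=2.8,fy=4),cv2.resize(S['frame'][140:280,200:340],None,fx=2.8,fy=4)]))
E
```

```text
[-3.26908707  6.41569906  6.21739633] [0.61469715 0.18379309 0.26952269]
```

View pics/c15.png

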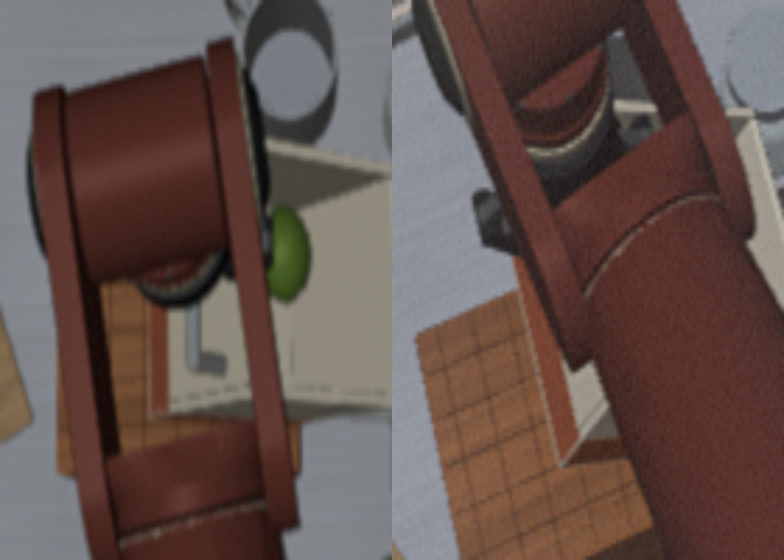

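```bash
cat > plan.py <<'E'
import numpy as np
from plant import state
from scipy.spatial.transform import Rotation as Ro
def rot(): q=state()['tool_rot'];return Ro.from_quat([q[1],q[2],q[3],q[0]])
L=.046
def info():
    s=state();R=rot();p=s['tool_pos'];bar=p-L*R.as_matrix()[:,2]
    phi=np.degrees(np.arctan2(R.as_matrix()[1,2],-R.as_matrix()[2,2]))
    return p,bar,phi
def rows(bar,phi,targets):
    "targets: list of (bar_y,bar_z,phi) ; prints slide y,z and rot x"
    z=lambda f:np.array([np.sin(np.radians(f)),-np.cos(np.radians(f))])
    yv=lambda f:np.array([np.cos(np.radians(f)),np.sin(np.radians(f))])
    b=np.array(bar[1:]);f=phi
    for ty,tz,tf in targets:
        nb=np.array([ty,tz]);d=(nb+L*z(tf))-(b+L*z(f))
        print('{"slide": [0, %.1f, %.1f], "rotation": [%.1f, 0, 0]},'%(1000*d@yv(f),1000*d@z(f),-(tf-f)))
        b=nb;f=tf
E
python3 - <<'E'
from plan import *
p,b,phi=info();print(p,b,phi)
rows(b,phi,[(b[1],b[2],4),(b[1],b[2],8)])
E
```

```text
[0.61469715 0.18379309 0.26952269] [0.6146374  0.18365679 0.31552245] 0.1697732228774942
{"slide": [0, 3.1, -0.1], "rotation": [-3.8, 0, 0]},
{"slide": [0, 3.2, -0.1], "rotation": [-4.0, 0, 0]},
```

Request:
jog_arm([
  {"slide":[0,3.1,-0.1],"rotation":[-3.8,0,0]},
  {"slide":[0,3.2,-0.1],"rotation":[-4,0,0]},
  {"slide":[0,0,0],"rotation":[0,0,0]},
  {"slide":[0,0,0],"rotation":[0,0,0]},
])

```text
time: 25.93
tool_pos: [0.6147, 0.1894, 0.2695]
tool_rot: [0.0, -0.0, 0.998, 0.069]
contact_force: [-3.4, 3.4, 7.0]
gripper_width: 0.114
```

```bash
python3 - <<'E'
from plan import *
s=state();print(info(),s['contact_force'],s['ft_torque'])
E
```

```text
(array([0.61469817, 0.18943572, 0.26950551]), array([0.61466253, 0.18312483, 0.31507054]), np.float64(7.88546936122665)) [-3.39466959  3.35379844  7.00739152] [ 0.42232857  0.58888612 -0.03769618]
```

Request:
jog_arm([
  {"slide":[0,0,-2],"rotation":[0,0,0]},
  {"slide":[0,0,0],"rotation":[0,0,0]},
  {"slide":[0,0,0],"rotation":[0,0,0]},
])

```text
time: 26.18
tool_pos: [0.6145, 0.1889, 0.2697]
tool_rot: [-0.0, -0.0, 0.998, 0.068]
contact_force: [-3.0, 2.5, 2.9]
gripper_width: 0.113
```

```bash
python3 - <<'E'
from plan import *
p,b,phi=info();print(p,b,phi)
rel=b[1:]-np.array([.1115,.1]);a=np.degrees(np.arctan2(rel[1],rel[0]));r=np.hypot(*rel);print(a,r)
T=[];f=phi
for k in range(1,13):
    f=min(25,f+2);t=a+4*k
    T.append((.1115+r*np.cos(np.radians(t)),.1+r*np.sin(np.radians(t)),f))
rows(b,phi,T)
E
```

```text
[0.61445403 0.18887965 0.26966413] [0.61449602 0.18265065 0.31524042] 7.782514972098067
71.70799437633607 0.22669550369135058
{"slide": [0, -12.8, -6.5], "rotation": [-2.0, 0, 0]},
{"slide": [0, -13.1, -6.0], "rotation": [-2.0, 0, 0]},
{"slide": [0, -13.3, -5.5], "rotation": [-2.0, 0, 0]},
{"slide": [0, -13.4, -4.9], "rotation": [-2.0, 0, 0]},
{"slide": [0, -13.6, -4.4], "rotation": [-2.0, 0, 0]},
{"slide": [0, -13.7, -3.9], "rotation": [-2.0, 0, 0]},
{"slide": [0, -13.9, -3.3], "rotation": [-2.0, 0, 0]},
{"slide": [0, -14.0, -2.8], "rotation": [-2.0, 0, 0]},
{"slide": [0, -14.7, -2.2], "rotation": [-1.2, 0, 0]},
{"slide": [0, -15.8, -1.5], "rotation": [0.0, 0, 0]},
{"slide": [0, -15.8, -0.4], "rotation": [0.0, 0, 0]},
{"slide": [0, -15.8, 0.7], "rotation": [0.0, 0, 0]},
```

Request:
jog_arm([
  {"slide":[0,-12.8,-6.5],"rotation":[-2,0,0]},
  {"slide":[0,-13.1,-6],"rotation":[-2,0,0]},
  {"slide":[0,-13.3,-5.5],"rotation":[-2,0,0]},
  {"slide":[0,-13.4,-4.9],"rotation":[-2,0,0]},
  {"slide":[0,-13.6,-4.4],"rotation":[-2,0,0]},
  {"slide":[0,0,0],"rotation":[0,0,0]},
])

```text
time: 26.68
tool_pos: [0.6147, 0.1146, 0.2828]
tool_rot: [-0.001, 0.002, 0.988, 0.154]
contact_force: [-4.6, -0.6, 3.6]
gripper_width: 0.112
```

```bash
python3 - <<'E'
from plan import *
from h import *
p,b,phi=info();print(p,b,phi,state()['contact_force'])
T=grab('top','t11.png');S=grab('scene','s11.png')
cv2.imwrite('pics/c16.png',np.hstack([cv2.resize(T['frame'][140:280,220:360],None,fx=2.8,fy=4),cv2.resize(S['frame'][140:280,200:340],None,fx=2.8,fy=4)]))
E
```

```text
[0.61467399 0.11458246 0.28280607] [0.61470017 0.10061414 0.32663397] 17.677516897318508 [-4.60920265 -0.64420648  3.59367706]
```

View pics/c16.png

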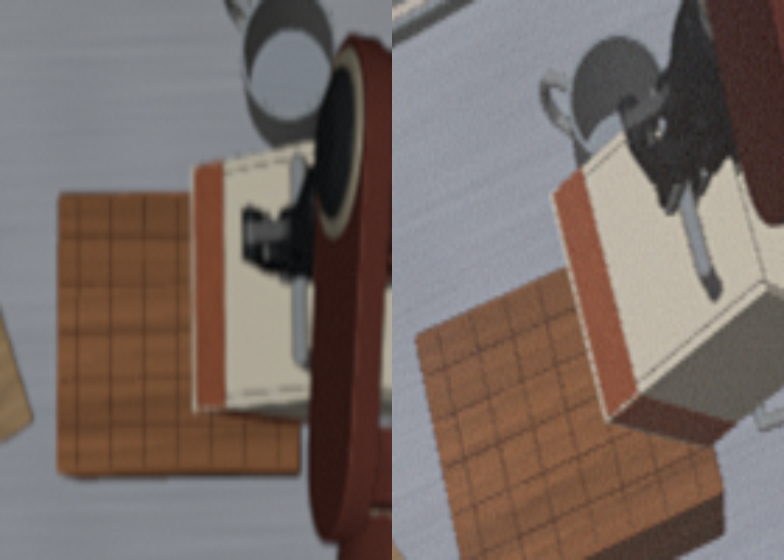

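```bash
python3 - <<'E'
from plan import *
p,b,phi=info()
rel=b[1:]-np.array([.1115,.1]);a=np.degrees(np.arctan2(rel[1],rel[0]));r=np.hypot(*rel);print(a,r)
T=[];f=phi;t=a
for k in range(20):
    f=min(25,f+2);t+=4 if t<a+24 else 2
    T.append((.1115+r*np.cos(np.radians(t)),.1+r*np.sin(np.radians(t)),f))
    if t>138:break
print(t);rows(b,phi,T)
E
```

```text
92.28323608224528 0.22687311410450647
138.28323608224528
{"slide": [0, -13.8, -3.7], "rotation": [-2.0, 0, 0]},
{"slide": [0, -13.9, -3.2], "rotation": [-2.0, 0, 0]},
{"slide": [0, -14.0, -2.6], "rotation": [-2.0, 0, 0]},
{"slide": [0, -14.6, -2.0], "rotation": [-1.3, 0, 0]},
{"slide": [0, -15.8, -1.3], "rotation": [0.0, 0, 0]},
{"slide": [0, -15.8, -0.2], "rotation": [0.0, 0, 0]},
{"slide": [0, -7.9, 0.3], "rotation": [0.0, 0, 0]},
{"slide": [0, -7.9, 0.6], "rotation": [0.0, 0, 0]},
{"slide": [0, -7.9, 0.9], "rotation": [0.0, 0, 0]},
{"slide": [0, -7.8, 1.1], "rotation": [0.0, 0, 0]},
{"slide": [0, -7.8, 1.4], "rotation": [0.0, 0, 0]},
{"slide": [0, -7.7, 1.7], "rotation": [0.0, 0, 0]},
{"slide": [0, -7.7, 2.0], "rotation": [0.0, 0, 0]},
{"slide": [0, -7.6, 2.2], "rotation": [0.0, 0, 0]},
{"slide": [0, -7.5, 2.5], "rotation": [0.0, 0, 0]},
{"slide": [0, -7.4, 2.7], "rotation": [0.0, 0, 0]},
{"slide": [0, -7.3, 3.0], "rotation": [0.0, 0, 0]},
```

Request:
jog_arm([
  {"slide":[0,-13.8,-3.7],"rotation":[-2,0,0]},
  {"slide":[0,-13.9,-3.2],"rotation":[-2,0,0]},
  {"slide":[0,-14,-2.6],"rotation":[-2,0,0]},
  {"slide":[0,-14.6,-2],"rotation":[-1.3,0,0]},
  {"slide":[0,-15.8,-1.3],"rotation":[0,0,0]},
  {"slide":[0,-15.8,-0.2],"rotation":[0,0,0]},
  {"slide":[0,0,0],"rotation":[0,0,0]},
])

```text
time: 27.37
tool_pos: [0.6146, 0.0288, 0.2593]
tool_rot: [-0.001, 0.002, 0.977, 0.215]
contact_force: [-3.3, -4.4, 0.8]
gripper_width: 0.116
```

```bash
python3 - <<'E'
from plan import *
from h import *
p,b,phi=info();print(p,b,phi,state()['contact_force'])
rel=b[1:]-np.array([.1115,.1]);a=np.degrees(np.arctan2(rel[1],rel[0]));r=np.hypot(*rel);print(a,r)
T=grab('top','t12.png');S=grab('scene','s12.png')
cv2.imwrite('pics/c17.png',np.hstack([cv2.resize(T['frame'][140:280,260:400],None,fx=2.8,fy=4),cv2.resize(S['frame'][140:280,230:370],None,fx=2.8,fy=4)]))
E
```

```text
[0.61457701 0.02878718 0.25927856] [0.61463506 0.00945539 0.30101917] 24.850792172091243 [-3.33619338 -4.43171993  0.82489517]
116.91399943885158 0.22543692809769142
```

View pics/c17.png

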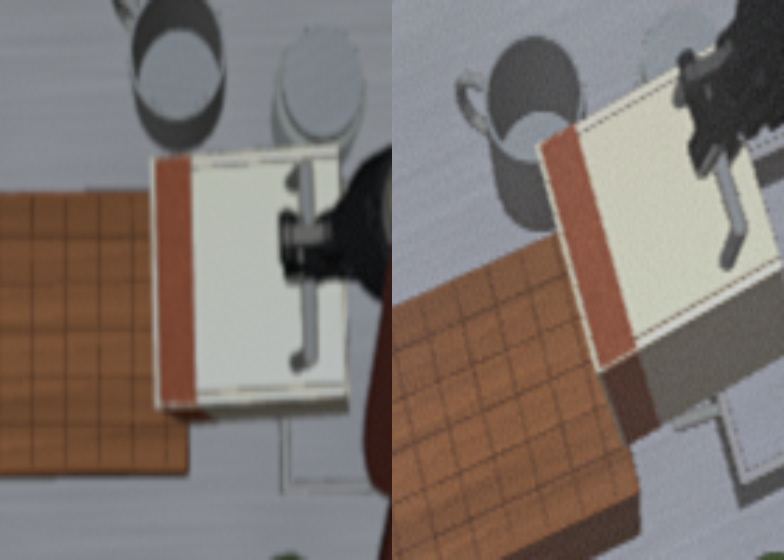

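Request:
jog_arm([
  {"slide":[0,-7.9,0.3],"rotation":[0,0,0]},
  {"slide":[0,-7.9,0.6],"rotation":[0,0,0]},
  {"slide":[0,-7.9,0.9],"rotation":[0,0,0]},
  {"slide":[0,-7.8,1.1],"rotation":[0,0,0]},
  {"slide":[0,-7.8,1.4],"rotation":[0,0,0]},
  {"slide":[0,-7.7,1.7],"rotation":[0,0,0]},
  {"slide":[0,-7.7,2],"rotation":[0,0,0]},
  {"slide":[0,0,0],"rotation":[0,0,0]},
])

```text
time: 28.13
tool_pos: [0.6145, -0.0164, 0.2291]
tool_rot: [-0.001, 0.001, 0.976, 0.216]
contact_force: [-2.7, -5.0, -2.0]
gripper_width: 0.116
```

```bash
python3 - <<'E'
from plan import *
from h import *
p,b,phi=info();print(p,b,phi,state()['contact_force'])
rel=b[1:]-np.array([.1115,.1]);a=np.degrees(np.arctan2(rel[1],rel[0]));r=np.hypot(*rel);print(a-34,r)
T=grab('top','t13.png');S=grab('scene','s13.png')
cv2.imwrite('pics/c18.png',np.hstack([cv2.resize(T['frame'][140:280,260:400],None,fx=2.8,fy=4),cv2.resize(S['frame'][140:280,230:370],None,fx=2.8,fy=4)]))
E
```

```text
[ 0.61453023 -0.01637295  0.22913038] [ 0.61457318 -0.03574561  0.27085206] 24.906890532153692 [-2.69298979 -4.97359517 -2.02713965]
96.75578420006289 0.22554754328033622
```

View pics/c18.png

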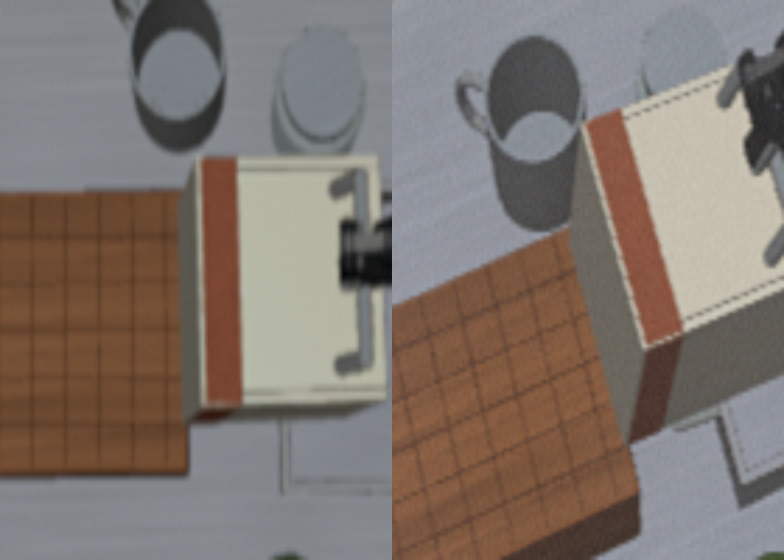

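Request:
jog_arm([
  {"slide":[0,-7.6,2.2],"rotation":[0,0,0]},
  {"slide":[0,-7.5,2.5],"rotation":[0,0,0]},
  {"slide":[0,-7.4,2.7],"rotation":[0,0,0]},
  {"slide":[0,-7.3,3],"rotation":[0,0,0]},
  {"slide":[0,0,0],"rotation":[0,0,0]},
  {"slide":[0,0,0],"rotation":[0,0,0]},
  {"slide":[0,0,0],"rotation":[0,0,0]},
  {"slide":[0,0,0],"rotation":[0,0,0]},
  {"slide":[0,0,0],"rotation":[0,0,0]},
  {"slide":[0,0,0],"rotation":[0,0,0]},
])

```text
time: 29.07
tool_pos: [0.6149, -0.0376, 0.2083]
tool_rot: [0.0, 0.0, 0.976, 0.216]
contact_force: [-1.9, -5.8, -1.6]
gripper_width: 0.114
```

```bash
python3 - <<'E'
from plan import *
from h import *
p,b,phi=info();print(p,b,phi,state()['contact_force'])
rel=b[1:]-np.array([.1115,.1]);a=np.degrees(np.arctan2(rel[1],rel[0]));r=np.hypot(*rel);print(a-34,r)
T=grab('top','t14.png');S=grab('scene','s14.png')
cv2.imwrite('pics/c19.png',np.hstack([cv2.resize(T['frame'][140:300,260:460],None,fx=2,fy=3.5),cv2.resize(S['frame'][140:300,230:430],None,fx=2,fy=3.5)]))
E
```

```text
[ 0.61488395 -0.03763203  0.20830368] [ 0.61487805 -0.05707335  0.24999342] 25.001218184463426 [-1.88861167 -5.84118318 -1.5868459 ]
104.33790869279062 0.22564352868362386
```

View pics/c19.png

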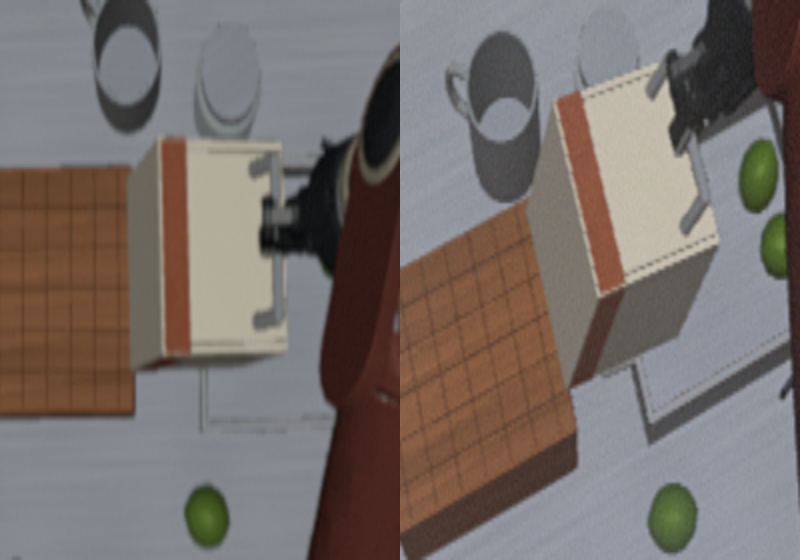

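```bash
python3 - <<'E'
from plan import *
p,b,phi=info()
rel=b[1:]-np.array([.1115,.1]);a=np.degrees(np.arctan2(rel[1],rel[0]));r=np.hypot(*rel);print(a,r)
T=[];f=phi;t=a
for k in range(26):
    t-=4; 
    if t<110:f=max(0,f-2)
    T.append((.1115+r*np.cos(np.radians(t)),.1+r*np.sin(np.radians(t)),f));
    if t<=38: break
rows(b,phi,T); print(t,T[-1])
E
```

```text
138.3392511542835 0.22561947374593871
{"slide": [0, 14.7, -5.7], "rotation": [-0.0, 0, 0]},
{"slide": [0, 15.0, -4.7], "rotation": [-0.0, 0, 0]},
{"slide": [0, 15.3, -3.6], "rotation": [-0.0, 0, 0]},
{"slide": [0, 15.5, -2.6], "rotation": [-0.0, 0, 0]},
{"slide": [0, 15.7, -1.5], "rotation": [-0.0, 0, 0]},
{"slide": [0, 15.7, -0.4], "rotation": [-0.0, 0, 0]},
{"slide": [0, 15.7, 0.7], "rotation": [-0.0, 0, 0]},
{"slide": [0, 14.0, 1.8], "rotation": [2.0, 0, 0]},
{"slide": [0, 14.0, 2.3], "rotation": [2.0, 0, 0]},
{"slide": [0, 13.9, 2.9], "rotation": [2.0, 0, 0]},
{"slide": [0, 13.8, 3.4], "rotation": [2.0, 0, 0]},
{"slide": [0, 13.6, 4.0], "rotation": [2.0, 0, 0]},
{"slide": [0, 13.5, 4.5], "rotation": [2.0, 0, 0]},
{"slide": [0, 13.3, 5.0], "rotation": [2.0, 0, 0]},
{"slide": [0, 13.1, 5.5], "rotation": [2.0, 0, 0]},
{"slide": [0, 12.9, 6.0], "rotation": [2.0, 0, 0]},
{"slide": [0, 12.7, 6.5], "rotation": [2.0, 0, 0]},
{"slide": [0, 12.5, 7.0], "rotation": [2.0, 0, 0]},
{"slide": [0, 12.2, 7.5], "rotation": [2.0, 0, 0]},
{"slide": [0, 12.7, 8.0], "rotation": [1.0, 0, 0]},
{"slide": [0, 13.1, 8.7], "rotation": [0.0, 0, 0]},
{"slide": [0, 12.5, 9.6], "rotation": [0.0, 0, 0]},
{"slide": [0, 11.8, 10.5], "rotation": [0.0, 0, 0]},
{"slide": [0, 11.0, 11.3], "rotation": [0.0, 0, 0]},
{"slide": [0, 10.2, 12.0], "rotation": [0.0, 0, 0]},
{"slide": [0, 9.3, 12.7], "rotation": [0.0, 0, 0]},
34.33925115428349 (np.float64(0.2977967182915673), np.float64(0.22727010523758806), 0)
```

Request:
jog_arm([
  {"slide":[0,7,-2.7],"rotation":[0,0,0]},
  {"slide":[0,7.7,-3],"rotation":[0,0,0]},
  {"slide":[0,15,-4.7],"rotation":[0,0,0]},
  {"slide":[0,15.3,-3.6],"rotation":[0,0,0]},
  {"slide":[0,15.5,-2.6],"rotation":[0,0,0]},
  {"slide":[0,15.7,-1.5],"rotation":[0,0,0]},
  {"slide":[0,15.7,-0.4],"rotation":[0,0,0]},
  {"slide":[0,15.7,0.7],"rotation":[0,0,0]},
  {"slide":[0,14,1.8],"rotation":[2,0,0]},
  {"slide":[0,14,2.3],"rotation":[2,0,0]},
  {"slide":[0,0,0],"rotation":[0,0,0]},
])

```text
time: 30.08
tool_pos: [0.6146, 0.0835, 0.2794]
tool_rot: [0.0, -0.002, 0.983, 0.183]
contact_force: [-2.2, -3.2, 1.7]
gripper_width: 0.115
```

```bash
python3 - <<'E'
from plan import *
p,b,phi=info();print(p,b,phi,state()['contact_force'])
rel=b[1:]-np.array([.1115,.1]);a=np.degrees(np.arctan2(rel[1],rel[0]));r=np.hypot(*rel);print(a-34,r)
E
```

```text
[0.61462039 0.08353866 0.27937201] [0.61463687 0.06697412 0.32228606] 21.10625623172182 [-2.18593295 -3.20842858  1.74382265]
67.32695109249977 0.22670166847067005
```

Request:
jog_arm([
  {"slide":[0,13.9,2.9],"rotation":[2,0,0]},
  {"slide":[0,13.8,3.4],"rotation":[2,0,0]},
  {"slide":[0,13.6,4],"rotation":[2,0,0]},
  {"slide":[0,13.5,4.5],"rotation":[2,0,0]},
  {"slide":[0,13.3,5],"rotation":[2,0,0]},
  {"slide":[0,13.1,5.5],"rotation":[2,0,0]},
  {"slide":[0,12.9,6],"rotation":[2,0,0]},
  {"slide":[0,12.7,6.5],"rotation":[2,0,0]},
  {"slide":[0,0,0],"rotation":[0,0,0]},
])

```text
time: 30.83
tool_pos: [0.6141, 0.1973, 0.2676]
tool_rot: [-0.001, -0.003, 0.999, 0.047]
contact_force: [-1.3, 3.3, 2.1]
gripper_width: 0.114
```

```bash
python3 - <<'E'
from plan import *
p,b,phi=info();print(p,b,phi,state()['contact_force'])
rel=b[1:]-np.array([.1115,.1]);a=np.degrees(np.arctan2(rel[1],rel[0]));r=np.hypot(*rel);print(a-34,r)
r=.2256;T=[];f=phi;t=a
while t>35:
    t=max(34.4,t-3.6); f=max(0,f-2)
    T.append((.1115+r*np.cos(np.radians(t)),.1+r*np.sin(np.radians(t)),f));
rows(b,phi,T); print(t,T[-1])
E
```

```text
[0.61409303 0.19729774 0.26758578] [0.61416156 0.19296928 0.31338162] 5.399360701825546 [-1.33843701  3.27180887  2.06420331]
35.10310296047858 0.2284052561558299
{"slide": [0, 9.7, 9.2], "rotation": [2.0, 0, 0]},
{"slide": [0, 10.7, 7.0], "rotation": [2.0, 0, 0]},
{"slide": [0, 11.0, 7.3], "rotation": [1.4, 0, 0]},
{"slide": [0, 11.8, 7.8], "rotation": [0.0, 0, 0]},
{"slide": [0, 11.3, 8.5], "rotation": [0.0, 0, 0]},
{"slide": [0, 10.7, 9.2], "rotation": [0.0, 0, 0]},
{"slide": [0, 10.1, 9.9], "rotation": [0.0, 0, 0]},
{"slide": [0, 9.5, 10.5], "rotation": [0.0, 0, 0]},
{"slide": [0, 8.8, 11.1], "rotation": [0.0, 0, 0]},
{"slide": [0, 5.3, 7.4], "rotation": [0.0, 0, 0]},
34.4 (np.float64(0.2976456052115834), np.float64(0.22745655597266598), 0)
```

Request:
jog_arm([
  {"slide":[0,10.5,6.6],"rotation":[2,0,0]},
  {"slide":[0,10.7,7],"rotation":[2,0,0]},
  {"slide":[0,11,7.3],"rotation":[1.4,0,0]},
  {"slide":[0,11.8,7.8],"rotation":[0,0,0]},
  {"slide":[0,11.3,8.5],"rotation":[0,0,0]},
  {"slide":[0,10.7,9.2],"rotation":[0,0,0]},
  {"slide":[0,0,0],"rotation":[0,0,0]},
])

```text
time: 31.42
tool_pos: [0.6142, 0.2648, 0.2221]
tool_rot: [-0.0, -0.002, 1.0, 0.002]
contact_force: [-0.3, 8.0, 3.8]
gripper_width: 0.111
```

```bash
python3 - <<'E'
from plan import *
p,b,phi=info();print(p,b,phi,state()['contact_force'])
rel=b[1:]-np.array([.1115,.1]);a=np.degrees(np.arctan2(rel[1],rel[0]));r=np.hypot(*rel);print(a-34,r)
T=[];f=phi;t=a;n=6
for k in range(1,n+1):
    t=a+(34.2-a)*k/n; rr=r+(.2256-r)*k/n; T.append((.1115+rr*np.cos(np.radians(t)),.1+rr*np.sin(np.radians(t)),phi*(1-k/n)))
rows(b,phi,T); print(t,T[-1])
E
```

```text
[0.61419422 0.26475625 0.22205148] [0.61422848 0.26456686 0.26805107] 0.2358915751517945 [-0.25856213  7.97176544  3.80609296]
13.671635111413543 0.22731174076756827
{"slide": [0, 6.2, 6.4], "rotation": [0.0, 0, 0]},
{"slide": [0, 6.0, 6.6], "rotation": [0.0, 0, 0]},
{"slide": [0, 5.7, 6.8], "rotation": [0.0, 0, 0]},
{"slide": [0, 5.4, 7.0], "rotation": [0.0, 0, 0]},
{"slide": [0, 5.1, 7.2], "rotation": [0.0, 0, 0]},
{"slide": [0, 4.8, 7.4], "rotation": [0.0, 0, 0]},
34.2 (np.float64(0.29808937755634113), np.float64(0.22680601004344067), np.float64(0.0))
```

Request:
jog_arm([
  {"slide":[0,8,5.4],"rotation":[0,0,0]},
  {"slide":[0,6,6.6],"rotation":[0,0,0]},
  {"slide":[0,5.7,6.8],"rotation":[0,0,0]},
  {"slide":[0,0,0],"rotation":[0,0,0]},
])

```text
time: 31.75
tool_pos: [0.6141, 0.2828, 0.2024]
tool_rot: [-0.001, -0.001, 1.0, 0.001]
contact_force: [0.2, 8.4, -0.4]
gripper_width: 0.116
```

Request:
jog_arm([
  {"slide":[0,5.4,7],"rotation":[0,0,0]},
  {"slide":[0,3,4],"rotation":[0,0,0]},
  {"slide":[0,2.1,3.2],"rotation":[0,0,0]},
  {"slide":[0,0,0],"rotation":[0,0,0]},
])

```text
time: 32.08
tool_pos: [0.6147, 0.2929, 0.1895]
tool_rot: [0.0, -0.001, 1.0, 0.001]
contact_force: [-0.1, 8.9, 1.4]
gripper_width: 0.116
```

Request:
jog_arm([
  {"slide":[0,5,3],"rotation":[0,0,0]},
  {"slide":[0,3,3],"rotation":[0,0,0]},
  {"slide":[0,1,3],"rotation":[0,0,0]},
  {"slide":[0,0,0],"rotation":[0,0,0]},
])

```text
time: 32.42
tool_pos: [0.6145, 0.2982, 0.1824]
tool_rot: [-0.0, -0.0, 1.0, -0.003]
contact_force: [-4.4, -0.1, 5.9]
gripper_width: 0.116
```

```bash
python3 - <<'E'
from h import *
T=grab('top','t15.png');S=grab('scene','s15.png');print(state()['contact_force'],state()['tool_pos'])
cv2.imwrite('pics/c20.png',np.hstack([cv2.resize(T['frame'][140:300,210:410],None,fx=2,fy=3.5),cv2.resize(S['frame'][140:300,180:380],None,fx=2,fy=3.5)]))
E
```

```text
[-3.9663317   0.4168743   5.33054173] [0.61455501 0.29821766 0.18233908]
```

View pics/c20.png

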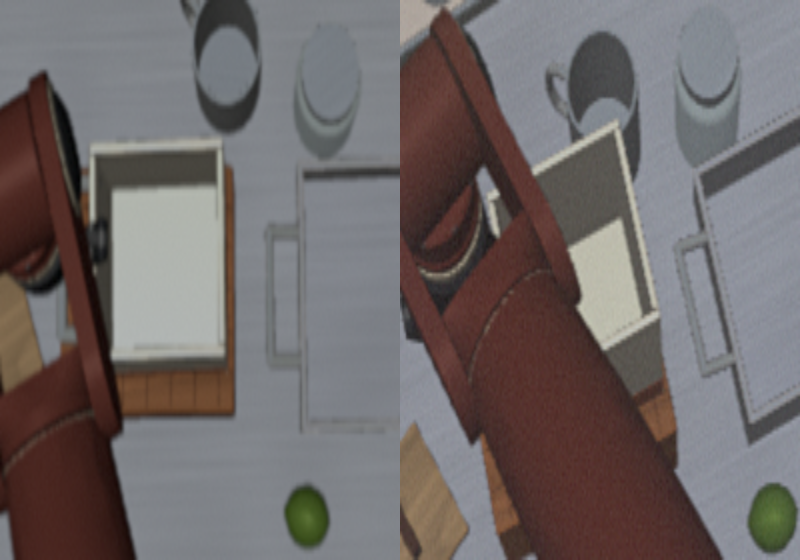

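Request:
jog_arm([
  {"slide":[0,0,0],"rotation":[0,0,0]},
  {"slide":[0,0,0],"rotation":[0,0,0]},
  {"slide":[0,0,0],"rotation":[0,0,0]},
  {"slide":[0,0,0],"rotation":[0,0,0]},
  {"slide":[0,0,-5],"rotation":[0,0,0]},
  {"slide":[0,0,-10],"rotation":[0,0,0]},
  {"slide":[0,0,-20],"rotation":[0,0,0]},
  {"slide":[0,0,-30],"rotation":[0,0,0]},
  {"slide":[0,0,-30],"rotation":[0,0,0]},
  {"slide":[0,0,-30],"rotation":[0,0,0]},
  {"slide":[0,0,0],"rotation":[0,0,0]},
], fingers=0.3)

```text
time: 33.43
tool_pos: [0.6174, 0.3001, 0.3167]
tool_rot: [0.007, -0.0, 1.0, -0.0]
contact_force: [0.1, -0.3, 2.0]
gripper_width: 0.301
```

```bash
python3 - <<'E'
from h import *
np.set_printoptions(precision=4,suppress=True)
T=grab('top','t16.png');print(state()['tool_pos'])
for d in place_of('lime1_c','top'): print('T',d['score'],d['uv'],atz(T,d['uv'],.025))
for d in silhouettes('lime1','top'): print('T',d['score'],d['bbox'])
S=grab('scene','s16.png')
for d in place_of('lime1_c','scene'): print('S',d['score'],d['uv'],atz(S,d['uv'],.025))
E
```

```text
[0.6167 0.2999 0.3134]Traceback (most recent call last):
  File "<stdin>", line 5, in <module>
ValueError: it knows: block_edge, jar, jug, lid, lid_grip, lime1, lime2, lime3, lime4, lime5, lime6, lime7, pan, pan_floor, pan_handle, shelf, shelf_bay, tub, tub_edge, tub_handle, tub_rim
```

View pics/t16.png

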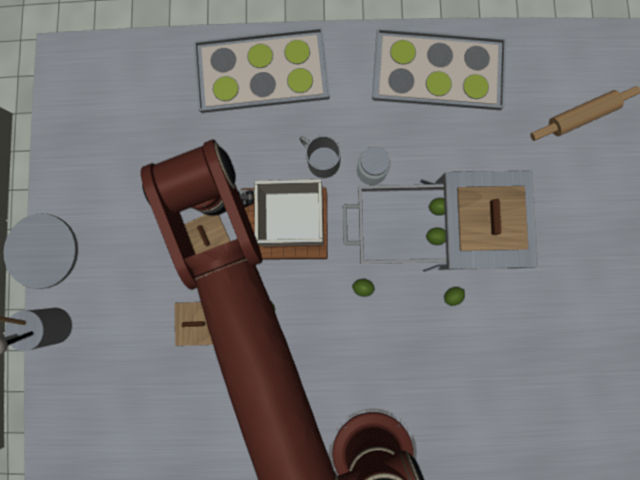

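```bash
python3 - <<'E'
from h import *
np.set_printoptions(precision=4,suppress=True)
T=grab('top');
for u in [(266,311),(363.5,287.5),(455,295.5),(438,206),(437,236)]: print(atz(T,u,.025))
S=grab('scene','s16.png')
for u in [(272,346),(366.5,287.5),(461,265.5)]: print(atz(S,u,.025))
t=cv2.imread('pics/top0.png')
hsv=cv2.cvtColor(t,cv2.COLOR_BGR2HSV);m=cv2.inRange(hsv,(30,80,20),(80,255,130));
for c in cv2.findContours(m,0,2)[0]:
    if 100<cv2.contourArea(c)<600: e=cv2.fitEllipse(c);print(e,atz(T,e[0],.025))
E
```

```text
[0.38   0.2699 0.025 ]
[0.4356 0.0109 0.025 ]
[ 0.4081 -0.2309  0.025 ]
[ 0.6481 -0.196   0.025 ]
[ 0.5673 -0.1897  0.025 ]
[0.383 0.272 0.025]
[0.4383 0.0126 0.025 ]
[ 0.4101 -0.2258  0.025 ]
((265.4516906738281, 310.80657958984375), (15.783894538879395, 20.255481719970703), 21.517728805541992) [0.3806 0.2713 0.025 ]
((454.3563537597656, 295.76611328125), (15.603594779968262, 20.202791213989258), 63.80261993408203) [ 0.4075 -0.2292  0.025 ]
((362.9856262207031, 287.23870849609375), (15.741374969482422, 19.885852813720703), 101.09335327148438) [0.4364 0.0123 0.025 ]
((224.98681640625, 88.06954193115234), (22.960582733154297, 24.152860641479492), 79.83769989013672) [0.9927 0.377  0.025 ]
((475.4523010253906, 86.11827850341797), (22.98410415649414, 23.978639602661133), 114.35132598876953) [ 0.9811 -0.3168  0.025 ]
((438.3208923339844, 83.1050796508789), (23.00440216064453, 24.146020889282227), 107.20348358154297) [ 0.9915 -0.2137  0.025 ]
((299.5940856933594, 79.94266510009766), (22.98174476623535, 24.453462600708008), 79.6771240234375) [1.0096 0.1698 0.025 ]
((259.7876892089844, 55.357059478759766), (22.46076774597168, 23.765634536743164), 72.06627655029297) [1.0849 0.2798 0.025 ]
((402.66070556640625, 51.51622009277344), (22.721477508544922, 23.928565979003906), 97.2539291381836) [ 1.0855 -0.1188  0.025 ]
((296.6882019042969, 51.37588882446289), (22.679956436157227, 23.778400421142578), 82.79833221435547) [1.0933 0.1766 0.025 ]
```

Request:
jog_arm([
  {"slide":[20,-2,0],"rotation":[0,0,0]},
  {"slide":[25,-3,0],"rotation":[0,0,0]},
  {"slide":[25,-3,0],"rotation":[0,0,0]},
  {"slide":[25,-3,0],"rotation":[0,0,0]},
  {"slide":[25,-3,0],"rotation":[0,0,0]},
  {"slide":[25,-3,0],"rotation":[0,0,0]},
  {"slide":[25,-3,0],"rotation":[0,0,0]},
  {"slide":[25,-3,0],"rotation":[0,0,0]},
  {"slide":[25,-3,25],"rotation":[0,0,0]},
  {"slide":[15,-3,30],"rotation":[0,0,0]},
  {"slide":[0,0,30],"rotation":[0,0,0]},
  {"slide":[0,0,30],"rotation":[0,0,0]},
  {"slide":[0,0,30],"rotation":[0,0,0]},
  {"slide":[0,0,30],"rotation":[0,0,0]},
  {"slide":[0,0,0],"rotation":[0,0,0]},
  {"slide":[0,0,0],"rotation":[0,0,0]},
], fingers=1)

```text
time: 34.97
tool_pos: [0.3775, 0.268, 0.1285]
tool_rot: [-0.003, -0.0, 1.0, -0.004]
contact_force: [0.5, 0.4, 0.8]
gripper_width: 1.001
```

Request:
jog_arm([
  {"slide":[-4,3,20],"rotation":[0,0,0]},
  {"slide":[0,0,30],"rotation":[0,0,0]},
  {"slide":[0,0,30],"rotation":[0,0,0]},
  {"slide":[0,0,25],"rotation":[0,0,0]},
  {"slide":[0,0,15],"rotation":[0,0,0]},
  {"slide":[0,0,12],"rotation":[0,0,0]},
  {"slide":[0,0,8],"rotation":[0,0,0]},
  {"slide":[0,0,4],"rotation":[0,0,0]},
  {"slide":[0,0,0],"rotation":[0,0,0]},
  {"slide":[0,0,0],"rotation":[0,0,0]},
])

```text
time: 35.8
tool_pos: [0.3848, 0.2719, -0.0114]
tool_rot: [0.001, -0.0, 1.0, -0.002]
contact_force: [0.3, -0.1, 0.0]
gripper_width: 1.001
```

Request:
jog_arm([
  {"slide":[0,0,0],"rotation":[0,0,0]},
  {"slide":[0,0,0],"rotation":[0,0,0]},
  {"slide":[0,0,0],"rotation":[0,0,0]},
  {"slide":[0,0,0],"rotation":[0,0,0]},
  {"slide":[0,0,0],"rotation":[0,0,0]},
], fingers=0)

```text
time: 36.22
tool_pos: [0.3851, 0.2719, -0.0112]
tool_rot: [0.001, -0.0, 1.0, -0.002]
contact_force: [0.1, -1.5, 6.3]
gripper_width: 0.58
```

Request:
jog_arm([
  {"slide":[0,0,-15],"rotation":[0,0,0]},
  {"slide":[0,0,-30],"rotation":[0,0,0]},
  {"slide":[0,0,-35],"rotation":[0,0,0]},
  {"slide":[0,0,-35],"rotation":[0,0,0]},
  {"slide":[0,-15,-30],"rotation":[0,0,0]},
  {"slide":[0,-28,0],"rotation":[0,0,0]},
  {"slide":[0,-28,0],"rotation":[0,0,0]},
  {"slide":[0,-28,0],"rotation":[0,0,0]},
  {"slide":[0,-28,0],"rotation":[0,0,0]},
  {"slide":[0,-28,0],"rotation":[0,0,0]},
  {"slide":[-15,-28,0],"rotation":[0,0,0]},
  {"slide":[-25,-28,0],"rotation":[0,0,0]},
  {"slide":[-28,-28,0],"rotation":[0,0,0]},
  {"slide":[-28,-28,0],"rotation":[0,0,0]},
  {"slide":[-28,-28,0],"rotation":[0,0,0]},
  {"slide":[-28,-15,0],"rotation":[0,0,0]},
  {"slide":[-28,-10,0],"rotation":[0,0,0]},
  {"slide":[-20,-5,0],"rotation":[0,0,0]},
  {"slide":[0,0,0],"rotation":[0,0,0]},
])

```text
time: 37.8
tool_pos: [0.5863, -0.0543, 0.1334]
tool_rot: [0.0, 0.001, 1.0, -0.003]
contact_force: [-1.3, -0.4, -0.3]
gripper_width: 0.579
```

```bash
python3 - <<'E'
from h import *
T=grab('top');S=grab('scene');print(state()['tool_pos'])
cv2.imwrite('pics/c21.png',np.hstack([cv2.resize(T['frame'][130:330,220:460],None,fx=1.66,fy=2.5),cv2.resize(S['frame'][130:330,220:460],None,fx=1.66,fy=2.5)]))
E
```

```text
[ 0.58343298 -0.05283014  0.13305568]
```

View pics/c21.png

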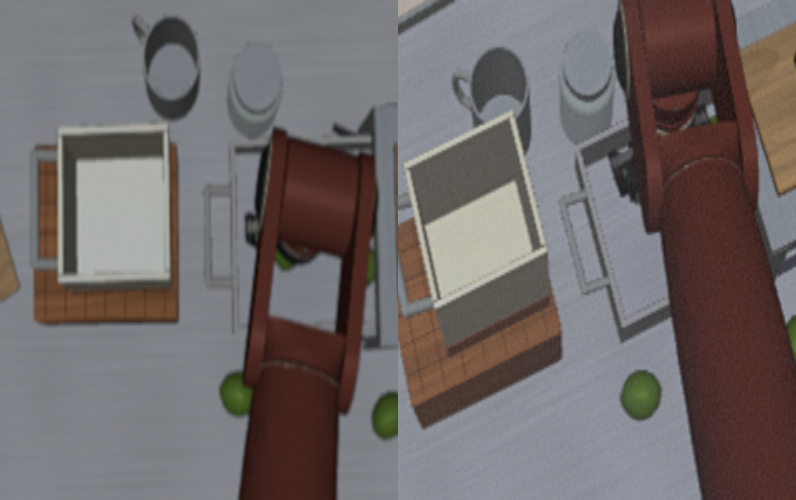

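Request:
jog_arm([
  {"slide":[0,0,20],"rotation":[0,0,0]},
  {"slide":[0,0,30],"rotation":[0,0,0]},
  {"slide":[0,0,30],"rotation":[0,0,0]},
  {"slide":[0,0,20],"rotation":[0,0,0]},
  {"slide":[0,0,15],"rotation":[0,0,0]},
  {"slide":[0,0,0],"rotation":[0,0,0]},
])

```text
time: 38.4
tool_pos: [0.579, -0.0519, 0.0145]
tool_rot: [-0.004, -0.001, 1.0, -0.002]
contact_force: [-1.1, 0.6, -0.7]
gripper_width: 0.583
```

Request:
jog_arm([
  {"slide":[0,0,0],"rotation":[0,0,0]},
  {"slide":[0,0,0],"rotation":[0,0,0]},
  {"slide":[0,0,0],"rotation":[0,0,0]},
  {"slide":[0,0,0],"rotation":[0,0,0]},
  {"slide":[0,0,-20],"rotation":[0,0,0]},
  {"slide":[0,0,-30],"rotation":[0,0,0]},
  {"slide":[0,0,-35],"rotation":[0,0,0]},
  {"slide":[0,0,-35],"rotation":[0,0,0]},
  {"slide":[20,5,0],"rotation":[0,0,-7]},
  {"slide":[25,7,0],"rotation":[0,0,0]},
  {"slide":[25,10,0],"rotation":[0,0,0]},
  {"slide":[25,14,0],"rotation":[0,0,0]},
  {"slide":[25,14,0],"rotation":[0,0,0]},
  {"slide":[20,14,0],"rotation":[0,0,0]},
  {"slide":[0,0,0],"rotation":[0,0,0]},
], fingers=1)

```text
time: 39.65
tool_pos: [0.435, -0.0025, 0.139]
tool_rot: [0.0, -0.062, 0.998, -0.002]
contact_force: [-0.9, 0.4, 0.1]
gripper_width: 1.004
```

Request:
jog_arm([
  {"slide":[0,0,0],"rotation":[0,0,7]},
  {"slide":[0,0,0],"rotation":[0,0,7]},
  {"slide":[0,0,0],"rotation":[0,0,7]},
  {"slide":[0,0,0],"rotation":[0,0,7]},
  {"slide":[0,0,0],"rotation":[0,0,7]},
  {"slide":[0,0,0],"rotation":[0,0,7]},
  {"slide":[0,0,0],"rotation":[0,0,7]},
  {"slide":[0,0,0],"rotation":[0,0,7]},
  {"slide":[0,0,0],"rotation":[0,0,7]},
  {"slide":[0,0,0],"rotation":[0,0,7]},
  {"slide":[0,0,0],"rotation":[0,0,7]},
  {"slide":[0,0,0],"rotation":[0,0,7]},
  {"slide":[0,0,0],"rotation":[0,0,7]},
  {"slide":[0,0,0],"rotation":[0,0,6]},
  {"slide":[0,0,0],"rotation":[0,0,0]},
])

```text
time: 40.9
tool_pos: [0.4385, -0.0043, 0.1398]
tool_rot: [0.003, 0.708, 0.707, -0.001]
contact_force: [0.4, -0.7, 0.4]
gripper_width: 0.998
```

```bash
cat >> plan.py <<'E'
def to(x,y,z):
    s=state();R=rot().as_matrix();d=np.array([x,y,z])-s['tool_pos'];print('slide',np.round(1000*R.T@d,1),'yaxis deg',np.degrees(np.arctan2(R[1,1],R[0,1])),'j6',s['joint_pos'][5],'pos',s['tool_pos'])
E
python3 - <<'E'
from plan import *
from h import *
to(.437,.012,-.015)
T=grab('top','t17.png')
cv2.imwrite('pics/c22.png',cv2.resize(T['frame'][140:330,330:540],None,fx=3,fy=3))
E
```

```text
slide [ 17.1  -1.9 154.7] yaxis deg -0.07261961723503102 j6 -0.1738656892249715 pos [ 0.43854039 -0.00426255  0.13979788]
```

View pics/c22.png

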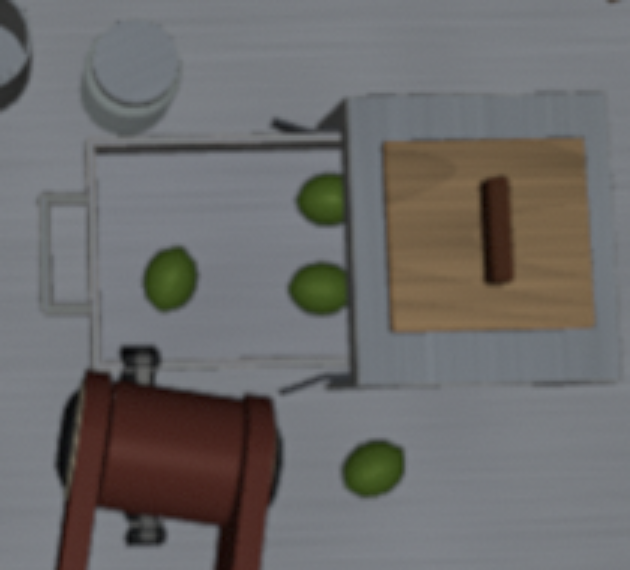

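Request:
jog_arm([
  {"slide":[9,-1,20],"rotation":[0,0,0]},
  {"slide":[8,-1,30],"rotation":[0,0,0]},
  {"slide":[0,0,30],"rotation":[0,0,0]},
  {"slide":[0,0,25],"rotation":[0,0,0]},
  {"slide":[0,0,15],"rotation":[0,0,0]},
  {"slide":[0,0,12],"rotation":[0,0,0]},
  {"slide":[0,0,0],"rotation":[0,0,0]},
], fingers=0.77)

```text
time: 41.53
tool_pos: [0.4335, 0.0126, 0.0041]
tool_rot: [-0.0, 0.706, 0.708, -0.003]
contact_force: [-0.1, 0.4, -1.0]
gripper_width: 0.773
```

```bash
python3 - <<'E'
from plan import *
to(.437,.012,-.015)
E
```

```text
slide [-0.5  3.6 19.1] yaxis deg 0.1681795938618382 j6 -0.139633214677568 pos [0.43348142 0.01260895 0.00411003]
```

Request:
jog_arm([
  {"slide":[0,3,8],"rotation":[0,0,0]},
  {"slide":[0,0,6],"rotation":[0,0,0]},
  {"slide":[0,0,3],"rotation":[0,0,0]},
  {"slide":[0,0,0],"rotation":[0,0,0]},
])

```text
time: 41.87
tool_pos: [0.4385, 0.0123, -0.0105]
tool_rot: [0.002, 0.707, 0.707, -0.002]
contact_force: [-0.2, -0.5, -0.1]
gripper_width: 0.768
```

Request:
jog_arm([
  {"slide":[0,0,0],"rotation":[0,0,0]},
  {"slide":[0,0,0],"rotation":[0,0,0]},
  {"slide":[0,0,0],"rotation":[0,0,0]},
  {"slide":[0,0,0],"rotation":[0,0,0]},
  {"slide":[0,0,0],"rotation":[0,0,0]},
], fingers=0)

```text
time: 42.28
tool_pos: [0.4394, 0.0122, -0.0094]
tool_rot: [0.003, 0.707, 0.707, -0.001]
contact_force: [-0.6, 0.1, 5.4]
gripper_width: 0.561
```

Request:
jog_arm([
  {"slide":[0,0,-15],"rotation":[0,0,0]},
  {"slide":[0,0,-30],"rotation":[0,0,0]},
  {"slide":[0,0,-35],"rotation":[0,0,0]},
  {"slide":[0,0,-35],"rotation":[0,0,0]},
  {"slide":[-20,10,-20],"rotation":[0,0,0]},
  {"slide":[-22,25,0],"rotation":[0,0,0]},
  {"slide":[-22,28,0],"rotation":[0,0,0]},
  {"slide":[-22,28,0],"rotation":[0,0,0]},
  {"slide":[-22,28,0],"rotation":[0,0,0]},
  {"slide":[-20,25,0],"rotation":[0,0,0]},
  {"slide":[-4,18,0],"rotation":[0,0,0]},
  {"slide":[0,0,0],"rotation":[0,0,0]},
  {"slide":[0,0,0],"rotation":[0,0,0]},
])

```text
time: 43.37
tool_pos: [0.6004, -0.119, 0.1241]
tool_rot: [0.001, 0.707, 0.707, -0.002]
contact_force: [-1.6, 0.6, -1.6]
gripper_width: 0.557
```

```bash
python3 - <<'E'
from plan import *
to(.60,-.12,.014)
E
```

```text
slide [-6.000e-01 -1.000e-01  1.102e+02] yaxis deg 0.011397792916572053 j6 -0.31379522319561504 pos [ 0.60035191 -0.11895526  0.12414933]
```

Request:
jog_arm([
  {"slide":[0,0,20],"rotation":[0,0,0]},
  {"slide":[0,0,30],"rotation":[0,0,0]},
  {"slide":[0,0,30],"rotation":[0,0,0]},
  {"slide":[0,0,18],"rotation":[0,0,0]},
  {"slide":[0,0,10],"rotation":[0,0,0]},
  {"slide":[0,0,0],"rotation":[0,0,0]},
])

```text
time: 43.87
tool_pos: [0.5973, -0.118, 0.014]
tool_rot: [-0.001, 0.707, 0.708, -0.003]
contact_force: [-0.7, 0.4, -1.6]
gripper_width: 0.559
```

Request:
jog_arm([
  {"slide":[0,0,0],"rotation":[0,0,0]},
  {"slide":[0,0,0],"rotation":[0,0,0]},
  {"slide":[0,0,0],"rotation":[0,0,0]},
  {"slide":[0,0,-20],"rotation":[0,0,0]},
  {"slide":[0,0,-30],"rotation":[0,0,0]},
  {"slide":[0,0,-35],"rotation":[0,0,0]},
  {"slide":[0,0,-35],"rotation":[0,0,0]},
  {"slide":[0,0,-35],"rotation":[0,0,0]},
  {"slide":[0,-20,-30],"rotation":[0,0,0]},
  {"slide":[-10,-28,0],"rotation":[0,0,0]},
  {"slide":[-15,-28,0],"rotation":[0,0,0]},
  {"slide":[-20,-28,0],"rotation":[0,0,0]},
  {"slide":[-20,-28,0],"rotation":[0,0,0]},
  {"slide":[-20,-28,0],"rotation":[0,0,0]},
  {"slide":[-20,-28,0],"rotation":[0,0,0]},
  {"slide":[0,0,0],"rotation":[0,0,-7]},
  {"slide":[0,0,0],"rotation":[0,0,-7]},
  {"slide":[0,0,0],"rotation":[0,0,-7]},
  {"slide":[0,0,0],"rotation":[0,0,-5]},
  {"slide":[0,0,0],"rotation":[0,0,0]},
], fingers=0.77)

```text
time: 45.53
tool_pos: [0.413, -0.224, 0.2047]
tool_rot: [0.003, 0.529, 0.848, -0.002]
contact_force: [0.0, 0.1, -0.5]
gripper_width: 0.769
```

```bash
python3 - <<'E'
from plan import *
from h import *
to(.4088,-.2285,-.013)
T=grab('top','t18.png')
cv2.imwrite('pics/c23.png',cv2.resize(T['frame'][140:330,230:540],None,fx=2.5,fy=2.5))
E
```

```text
slide [ -0.5  -5.6 217.7] yaxis deg 26.085065025700903 j6 -1.1079309323756534 pos [ 0.41302557 -0.22404613  0.20470957]
```

View pics/c23.png

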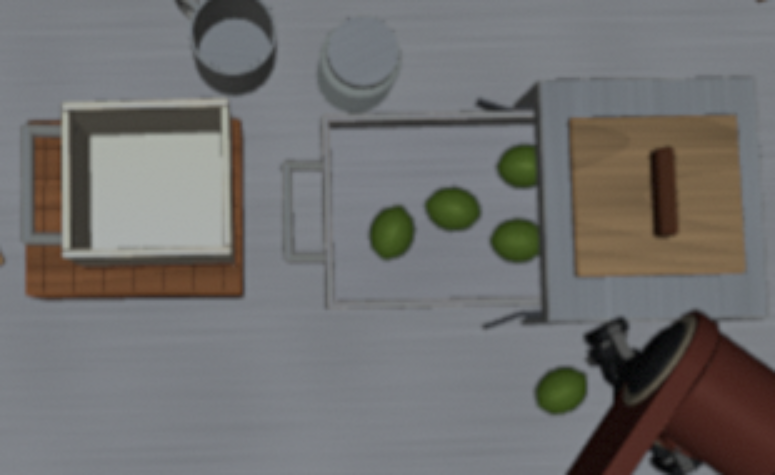

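Request:
jog_arm([
  {"slide":[0,-3,20],"rotation":[0,0,0]},
  {"slide":[0,-3,30],"rotation":[0,0,0]},
  {"slide":[0,0,35],"rotation":[0,0,0]},
  {"slide":[0,0,35],"rotation":[0,0,0]},
  {"slide":[0,0,30],"rotation":[0,0,0]},
  {"slide":[0,0,20],"rotation":[0,0,0]},
  {"slide":[0,0,15],"rotation":[0,0,0]},
  {"slide":[0,0,10],"rotation":[0,0,0]},
  {"slide":[0,0,0],"rotation":[0,0,0]},
])

```text
time: 46.33
tool_pos: [0.4061, -0.2263, 0.0062]
tool_rot: [-0.0, 0.53, 0.848, -0.002]
contact_force: [-1.0, 0.5, 0.1]
gripper_width: 0.768
```

```bash
python3 - <<'E'
from plan import *
to(.4088,-.2285,-.013)
E
```

```text
slide [-3.2  1.5 19.2] yaxis deg 25.953751972247808 j6 -1.1168908906635246 pos [ 0.40609498 -0.22627812  0.00615386]
```

Request:
jog_arm([
  {"slide":[-3,1.5,8],"rotation":[0,0,0]},
  {"slide":[0,0,6],"rotation":[0,0,0]},
  {"slide":[0,0,3],"rotation":[0,0,0]},
  {"slide":[0,0,0],"rotation":[0,0,0]},
])

```text
time: 46.67
tool_pos: [0.41, -0.2294, -0.0092]
tool_rot: [0.001, 0.53, 0.848, -0.002]
contact_force: [-0.0, -1.1, 0.1]
gripper_width: 0.77
```

Request:
jog_arm([
  {"slide":[0,0,0],"rotation":[0,0,0]},
  {"slide":[0,0,0],"rotation":[0,0,0]},
  {"slide":[0,0,0],"rotation":[0,0,0]},
  {"slide":[0,0,0],"rotation":[0,0,0]},
  {"slide":[0,0,0],"rotation":[0,0,0]},
], fingers=0)

```text
time: 47.08
tool_pos: [0.4107, -0.23, -0.0081]
tool_rot: [0.002, 0.53, 0.848, -0.002]
contact_force: [0.1, 0.8, 5.5]
gripper_width: 0.543
```

Request:
jog_arm([
  {"slide":[0,0,-15],"rotation":[0,0,0]},
  {"slide":[0,0,-30],"rotation":[0,0,0]},
  {"slide":[0,0,-35],"rotation":[0,0,0]},
  {"slide":[0,0,-35],"rotation":[0,0,0]},
  {"slide":[0,0,-35],"rotation":[0,0,0]},
  {"slide":[0,0,-35],"rotation":[0,0,0]},
  {"slide":[0,0,-20],"rotation":[0,0,0]},
  {"slide":[5,20,0],"rotation":[0,0,0]},
  {"slide":[5,28,0],"rotation":[0,0,0]},
  {"slide":[5,28,0],"rotation":[0,0,0]},
  {"slide":[6,28,0],"rotation":[0,0,0]},
  {"slide":[6,28,0],"rotation":[0,0,0]},
  {"slide":[6,28,0],"rotation":[0,0,0]},
  {"slide":[6,28,0],"rotation":[0,0,0]},
  {"slide":[6,28,0],"rotation":[0,0,0]},
  {"slide":[6,28,0],"rotation":[0,0,0]},
  {"slide":[6,28,0],"rotation":[0,0,0]},
  {"slide":[0,10,0],"rotation":[0,0,0]},
  {"slide":[0,0,0],"rotation":[0,0,0]},
])

```text
time: 48.67
tool_pos: [0.6391, -0.0519, 0.1937]
tool_rot: [0.001, 0.529, 0.849, -0.002]
contact_force: [-0.6, 0.0, -1.4]
gripper_width: 0.547
```

Request:
jog_arm([
  {"slide":[0,0,0],"rotation":[0,0,-6.4]},
  {"slide":[0,0,0],"rotation":[0,0,-6.4]},
  {"slide":[0,0,0],"rotation":[0,0,-6.4]},
  {"slide":[0,0,0],"rotation":[0,0,-6.4]},
  {"slide":[0,0,0],"rotation":[0,0,-6.4]},
  {"slide":[0,0,0],"rotation":[0,0,-6.4]},
  {"slide":[0,0,0],"rotation":[0,0,-6.4]},
  {"slide":[0,0,0],"rotation":[0,0,-6.4]},
  {"slide":[0,0,0],"rotation":[0,0,-6.4]},
  {"slide":[0,0,0],"rotation":[0,0,-6.4]},
  {"slide":[0,0,0],"rotation":[0,0,0]},
])

```text
time: 49.58
tool_pos: [0.6371, -0.0543, 0.1945]
tool_rot: [-0.001, -0.001, 1.0, -0.003]
contact_force: [-0.1, 0.7, -0.6]
gripper_width: 0.547
```

```bash
python3 - <<'E'
from plan import *
to(.65,-.06,.014)
E
```

```text
slide [-13.1  -4.7 180.5] yaxis deg 90.06322699132217 j6 -1.7698940357414905 pos [ 0.63714007 -0.0542958   0.19445981]
```

Request:
jog_arm([
  {"slide":[-13,-5,20],"rotation":[0,0,0]},
  {"slide":[0,0,35],"rotation":[0,0,0]},
  {"slide":[0,0,35],"rotation":[0,0,0]},
  {"slide":[0,0,35],"rotation":[0,0,0]},
  {"slide":[0,0,30],"rotation":[0,0,0]},
  {"slide":[0,0,20],"rotation":[0,0,0]},
  {"slide":[0,0,0],"rotation":[0,0,0]},
])

```text
time: 50.17
tool_pos: [0.6457, -0.0589, 0.0132]
tool_rot: [-0.006, 0.001, 1.0, -0.002]
contact_force: [-0.9, 1.0, -2.0]
gripper_width: 0.545
```

Request:
jog_arm([
  {"slide":[0,0,0],"rotation":[0,0,0]},
  {"slide":[0,0,0],"rotation":[0,0,0]},
  {"slide":[0,0,0],"rotation":[0,0,0]},
  {"slide":[0,0,-20],"rotation":[0,0,0]},
  {"slide":[0,0,-30],"rotation":[0,0,0]},
  {"slide":[0,0,-35],"rotation":[0,0,0]},
  {"slide":[0,0,-35],"rotation":[0,0,0]},
  {"slide":[0,0,-35],"rotation":[0,0,0]},
  {"slide":[35,0,0],"rotation":[0,0,0]},
  {"slide":[35,0,0],"rotation":[0,0,0]},
  {"slide":[35,0,0],"rotation":[0,0,0]},
  {"slide":[35,0,0],"rotation":[0,0,0]},
  {"slide":[35,0,0],"rotation":[0,0,0]},
  {"slide":[0,0,0],"rotation":[0,0,0]},
], fingers=0.77)

```text
time: 51.33
tool_pos: [0.4717, -0.058, 0.1756]
tool_rot: [0.0, 0.0, 1.0, -0.003]
contact_force: [1.2, -0.3, -0.6]
gripper_width: 0.771
```

```bash
python3 - <<'E'
from plan import *
from h import *
to(.60,.06,.2)
T=grab('top','t19.png');S=grab('scene','s19.png')
cv2.imwrite('pics/c24.png',np.vstack([cv2.resize(T['frame'][140:320,230:540],None,fx=2.2,fy=1.6),cv2.resize(S['frame'][110:290,200:510],None,fx=2.2,fy=1.6)]))
E
```

```text
slide [-128.2  117.9  -25.1] yaxis deg 89.96812752326535 j6 -1.844977061141611 pos [ 0.47172559 -0.05798273  0.17563822]
```

View pics/c24.png

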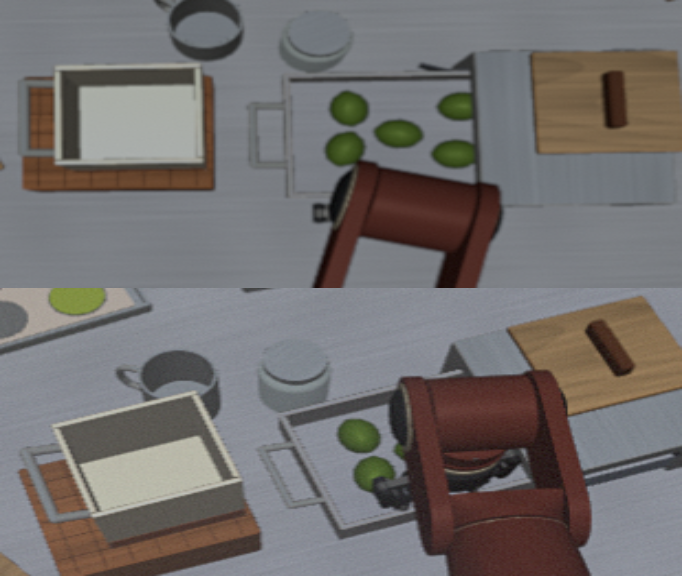

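```bash
python3 - <<'E'
from plan import *
from h import *
np.set_printoptions(precision=4,suppress=True)
T=cv2.imread('pics/t19.png');S=cv2.imread('pics/s19.png');
c1=cv2.resize(T[180:280,330:430],None,fx=4,fy=4,interpolation=cv2.INTER_CUBIC)
c2=cv2.resize(T[155:275,435:550],None,fx=3.4,fy=3.4,interpolation=cv2.INTER_CUBIC)
cv2.imwrite('pics/c25.png',np.hstack([c1[:400],c2[:400]]))
print(c1.shape,c2.shape)
f=grab('top');g=grab('scene')
print(atz(f,(345,207),.066),atz(f,(345,242),.066))
E
```

```text
(400, 400, 3) (408, 391, 3)
[0.6456 0.0551 0.066 ] [0.5545 0.0576 0.066 ]
```

View pics/c25.png

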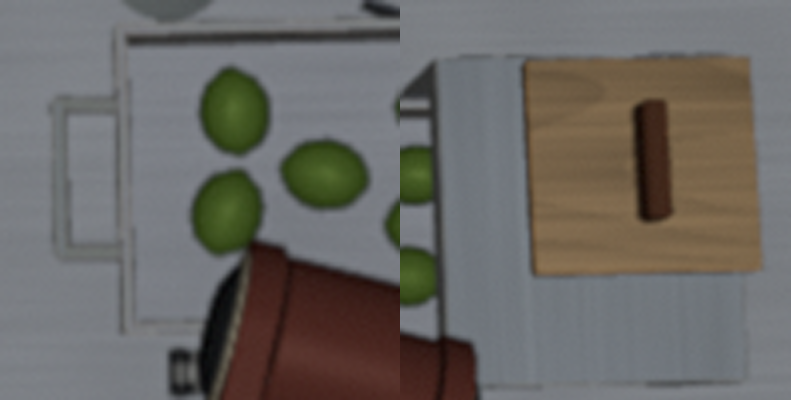

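Request:
jog_arm([
  {"slide":[-25,0,-10],"rotation":[0,0,0]},
  {"slide":[-30,0,0],"rotation":[0,0,0]},
  {"slide":[-30,0,0],"rotation":[0,0,0]},
  {"slide":[-25,0,0],"rotation":[0,0,0]},
  {"slide":[-18,20,0],"rotation":[-5,0,0]},
  {"slide":[0,25,0],"rotation":[-5,0,0]},
  {"slide":[0,25,0],"rotation":[-5,0,0]},
  {"slide":[0,0,0],"rotation":[0,0,0]},
  {"slide":[0,0,0],"rotation":[0,0,0]},
], fingers=0.3)

```text
time: 52.28
tool_pos: [0.6054, 0.0104, 0.1912]
tool_rot: [0.0, -0.0, 0.992, 0.127]
contact_force: [-0.1, -0.3, 0.0]
gripper_width: 0.298
```

```bash
python3 - <<'E'
from plan import *
to(.600,.0691,.0287)
E
```

```text
slide [  5.4  16.  172. ] yaxis deg 90.0409461310387 j6 -1.8289098785046207 pos [0.60542245 0.01039033 0.19116869]
```

Request:
jog_arm([
  {"slide":[5,15,0],"rotation":[-0.4,0,0]},
  {"slide":[0,1,30],"rotation":[0,0,0]},
  {"slide":[0,0,30],"rotation":[0,0,0]},
  {"slide":[0,0,30],"rotation":[0,0,0]},
  {"slide":[0,0,20],"rotation":[0,0,0]},
  {"slide":[0,0,10],"rotation":[0,0,0]},
  {"slide":[0,0,0],"rotation":[0,0,0]},
  {"slide":[0,0,0],"rotation":[0,0,0]},
])

```text
time: 52.95
tool_pos: [0.5996, 0.058, 0.0801]
tool_rot: [0.0, -0.001, 0.991, 0.131]
contact_force: [0.8, -0.5, 0.6]
gripper_width: 0.298
```

```bash
python3 - <<'E'
from plan import *
to(.600,.0691,.0287);print(state()['contact_force'],info()[2])
E
```

```text
slide [-0.4 -2.7 52.6] yaxis deg 90.06620025503763 j6 -1.8119889611735496 pos [0.59960843 0.05801462 0.08013845]
[ 0.78949535 -0.45410953  0.6330193 ] 15.066883371306567
```

Request:
jog_arm([
  {"slide":[0,-2.5,12],"rotation":[0,0,0]},
  {"slide":[0,0,15],"rotation":[0,0,0]},
  {"slide":[0,0,12],"rotation":[0,0,0]},
  {"slide":[0,0,8],"rotation":[0,0,0]},
  {"slide":[0,0,4],"rotation":[0,0,0]},
  {"slide":[0,0,0],"rotation":[0,0,0]},
])

```text
time: 53.45
tool_pos: [0.5986, 0.0689, 0.0285]
tool_rot: [-0.001, -0.0, 0.991, 0.131]
contact_force: [-0.4, 0.8, 0.5]
gripper_width: 0.3
```

Request:
jog_arm([
  {"slide":[0,0,0],"rotation":[0,0,0]},
  {"slide":[0,0,0],"rotation":[0,0,0]},
  {"slide":[0,0,0],"rotation":[0,0,0]},
  {"slide":[0,0,0],"rotation":[0,0,0]},
], fingers=0)

```text
time: 53.78
tool_pos: [0.5998, 0.0686, 0.0302]
tool_rot: [0.001, -0.0, 0.991, 0.131]
contact_force: [-0.8, 0.5, 1.2]
gripper_width: 0.09
```

```bash
python3 - <<'E'
from plan import *
p,b,phi=info();print(b,phi)
T=[];y=b[1];f=phi
for k in range(19):
    y-= 4 /1000 if k==0 else 8/1000
    if 4<=k<=9: f=max(0,f-2.6)
    T.append((y,b[2]-.002*(k+1)/19,f))
rows(b,phi,T);print(T[-1])
E
```

```text
[0.5997116  0.05660584 0.0745959 ] 15.08547755283693
{"slide": [0, -3.9, -0.9], "rotation": [-0.0, 0, 0]},
{"slide": [0, -7.8, -2.0], "rotation": [-0.0, 0, 0]},
{"slide": [0, -7.8, -2.0], "rotation": [-0.0, 0, 0]},
{"slide": [0, -7.8, -2.0], "rotation": [-0.0, 0, 0]},
{"slide": [0, -9.8, -2.0], "rotation": [2.6, 0, 0]},
{"slide": [0, -9.9, -1.7], "rotation": [2.6, 0, 0]},
{"slide": [0, -10.0, -1.3], "rotation": [2.6, 0, 0]},
{"slide": [0, -10.0, -1.0], "rotation": [2.6, 0, 0]},
{"slide": [0, -10.1, -0.6], "rotation": [2.6, 0, 0]},
{"slide": [0, -9.7, -0.2], "rotation": [2.1, 0, 0]},
{"slide": [0, -8.0, 0.1], "rotation": [0.0, 0, 0]},
{"slide": [0, -8.0, 0.1], "rotation": [0.0, 0, 0]},
{"slide": [0, -8.0, 0.1], "rotation": [0.0, 0, 0]},
{"slide": [0, -8.0, 0.1], "rotation": [0.0, 0, 0]},
{"slide": [0, -8.0, 0.1], "rotation": [0.0, 0, 0]},
{"slide": [0, -8.0, 0.1], "rotation": [0.0, 0, 0]},
{"slide": [0, -8.0, 0.1], "rotation": [0.0, 0, 0]},
{"slide": [0, -8.0, 0.1], "rotation": [0.0, 0, 0]},
{"slide": [0, -8.0, 0.1], "rotation": [0.0, 0, 0]},
(np.float64(-0.09139415647850743), np.float64(0.07259590351311926), 0)
```

Request:
jog_arm([
  {"slide":[0,-3.9,-0.9],"rotation":[0,0,0]},
  {"slide":[0,-7.8,-2],"rotation":[0,0,0]},
  {"slide":[0,-7.8,-2],"rotation":[0,0,0]},
  {"slide":[0,-7.8,-2],"rotation":[0,0,0]},
  {"slide":[0,-9.8,-2],"rotation":[2.6,0,0]},
  {"slide":[0,-9.9,-1.7],"rotation":[2.6,0,0]},
  {"slide":[0,-10,-1.3],"rotation":[2.6,0,0]},
  {"slide":[0,-10,-1],"rotation":[2.6,0,0]},
  {"slide":[0,-10,-0.6],"rotation":[2.6,0,0]},
  {"slide":[0,-9.7,-0.2],"rotation":[2.1,0,0]},
  {"slide":[0,-8,0.1],"rotation":[0,0,0]},
  {"slide":[0,-8,0.1],"rotation":[0,0,0]},
  {"slide":[0,0,0],"rotation":[0,0,0]},
])

```text
time: 54.87
tool_pos: [0.6017, -0.0339, 0.0297]
tool_rot: [0.003, 0.0, 1.0, 0.002]
contact_force: [0.2, 5.4, 7.7]
gripper_width: 0.088
```

Request:
jog_arm([
  {"slide":[0,-8,0],"rotation":[0,0,0]},
  {"slide":[0,-8,0],"rotation":[0,0,0]},
  {"slide":[0,-8,0],"rotation":[0,0,0]},
  {"slide":[0,-8,0],"rotation":[0,0,0]},
  {"slide":[0,-8,0],"rotation":[0,0,0]},
  {"slide":[0,-8,0],"rotation":[0,0,0]},
  {"slide":[0,0,0],"rotation":[0,0,0]},
])

```text
time: 55.45
tool_pos: [0.6017, -0.0824, 0.0297]
tool_rot: [0.002, 0.0, 1.0, 0.002]
contact_force: [0.3, 5.1, 7.9]
gripper_width: 0.088
```

Request:
jog_arm([
  {"slide":[0,-7,0],"rotation":[0,0,0]},
  {"slide":[0,-7,0],"rotation":[0,0,0]},
  {"slide":[0,-6,0],"rotation":[0,0,0]},
  {"slide":[0,-4,0],"rotation":[0,0,0]},
  {"slide":[0,0,0],"rotation":[0,0,0]},
])

```text
time: 55.87
tool_pos: [0.6017, -0.1057, 0.0297]
tool_rot: [0.002, 0.0, 1.0, 0.002]
contact_force: [0.0, 6.9, 8.7]
gripper_width: 0.088
```

Request:
jog_arm([
  {"slide":[0,-3,0],"rotation":[0,0,0]},
  {"slide":[0,-3,0],"rotation":[0,0,0]},
  {"slide":[0,0,0],"rotation":[0,0,0]},
])

```text
time: 56.12
tool_pos: [0.6017, -0.1111, 0.0297]
tool_rot: [0.002, 0.0, 1.0, 0.002]
contact_force: [-0.7, 8.4, 9.3]
gripper_width: 0.087
```

Request:
jog_arm([
  {"slide":[0,-2,0],"rotation":[0,0,0]},
  {"slide":[0,-2,0],"rotation":[0,0,0]},
  {"slide":[0,0,0],"rotation":[0,0,0]},
])

```text
time: 56.37
tool_pos: [0.6017, -0.1119, 0.0297]
tool_rot: [0.002, 0.0, 1.0, 0.006]
contact_force: [0.1, 19.3, 11.9]
gripper_width: 0.088
```

Request:
jog_arm([
  {"slide":[0,-2,0],"rotation":[0,0,0]},
  {"slide":[0,0,0],"rotation":[0,0,0]},
])

```text
time: 56.53
tool_pos: [0.6018, -0.1119, 0.0297]
tool_rot: [0.002, 0.0, 1.0, 0.007]
contact_force: [1.5, 23.6, 11.9]
gripper_width: 0.084
```

Request:
jog_arm([
  {"slide":[0,4,0],"rotation":[0,0,0]},
  {"slide":[0,0,-3],"rotation":[0,0,0]},
  {"slide":[0,0,0],"rotation":[0,0,0]},
])

```text
time: 56.78
tool_pos: [0.6006, -0.1116, 0.0301]
tool_rot: [0.002, -0.0, 1.0, 0.003]
contact_force: [4.7, 9.8, -4.3]
gripper_width: 0.084
```

Request:
jog_arm([
  {"slide":[0,0,0],"rotation":[0,0,0]},
  {"slide":[0,0,0],"rotation":[0,0,0]},
  {"slide":[0,0,0],"rotation":[0,0,0]},
  {"slide":[0,0,-10],"rotation":[0,0,0]},
  {"slide":[0,0,-25],"rotation":[0,0,0]},
  {"slide":[0,0,-35],"rotation":[0,0,0]},
  {"slide":[0,0,-35],"rotation":[0,0,0]},
  {"slide":[0,0,-35],"rotation":[0,0,0]},
  {"slide":[0,0,-35],"rotation":[0,0,0]},
  {"slide":[30,0,-30],"rotation":[0,0,0]},
  {"slide":[35,0,0],"rotation":[0,0,0]},
  {"slide":[35,0,0],"rotation":[0,0,0]},
  {"slide":[35,0,0],"rotation":[0,0,0]},
  {"slide":[35,20,0],"rotation":[0,0,0]},
  {"slide":[30,20,0],"rotation":[0,0,0]},
  {"slide":[0,0,0],"rotation":[0,0,0]},
], fingers=0.3)

```text
time: 58.12
tool_pos: [0.3961, -0.0735, 0.2347]
tool_rot: [0.001, -0.0, 1.0, -0.0]
contact_force: [1.1, -0.6, -0.4]
gripper_width: 0.296
```

```bash
python3 - <<'E'
from h import *
T=grab('top','t20.png');S=grab('scene','s20.png');print(state()['tool_pos'])
cv2.imwrite('pics/tA.png',cv2.resize(T['frame'][150:300,390:550],None,fx=4,fy=4,interpolation=cv2.INTER_CUBIC))
cv2.imwrite('pics/sA.png',cv2.resize(S['frame'][90:260,360:550],None,fx=4,fy=3.5,interpolation=cv2.INTER_CUBIC))
E
```

```text
[ 0.39950119 -0.07537017  0.23535441]
```

View pics/tA.png

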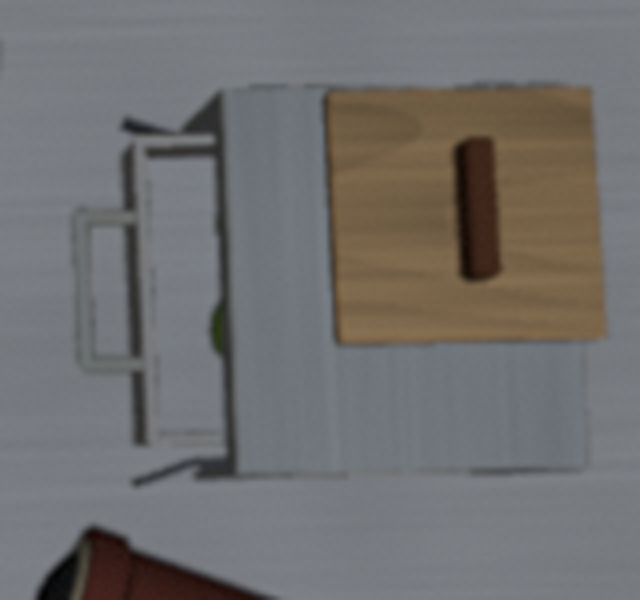

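View pics/sA.png

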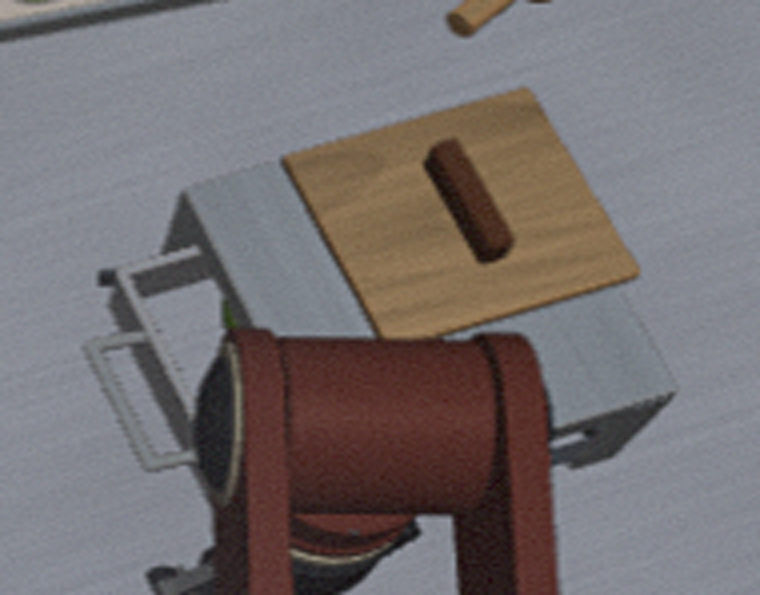

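```bash
python3 - <<'E'
from h import *
np.set_printoptions(precision=4,suppress=True)
T=grab('top');S=grab('scene')
tb=lambda x,y:(390+x/4,150+y/4); s=lambda x,y:(360+x/4,90+y/3.5)
C=[atz(T,tb(*q),.154) for q in [(328,92),(592,88),(607,338),(340,342)]]
for c in C:print('T',c)
c=np.mean(C,0);print(c)
for q in [(283,158),(530,88),(638,270)]: print('S',atz(S,s(*q),.154))
print('tri',[tri(T,tb(*a),S,s(*b)) for a,b in [((328,92),(283,158)),((592,88),(530,88)),((607,338),(638,270))]])
print(atz(T,tb(478,138),.184),atz(T,tb(483,278),.184),atz(S,s(447,146),.184),atz(S,s(503,246),.184))
print('diagmid', (C[0]+C[2])/2,np.degrees(np.arctan2(*(C[0]-C[3])[1::-1])),np.degrees(np.arctan2(*(C[1]-C[2])[1::-1])),np.degrees(np.arctan2(*(C[0]-C[1])[1::-1])))
E
```

```text
T [ 0.7093 -0.2555  0.154 ]
T [ 0.7086 -0.42    0.154 ]
T [ 0.5542 -0.4191  0.154 ]
T [ 0.5559 -0.2548  0.154 ]
[ 0.632  -0.3374  0.154 ]
S [ 0.7094 -0.2513  0.154 ]
S [ 0.7087 -0.4171  0.154 ]
S [ 0.5589 -0.4149  0.154 ]
tri [(array([ 0.7111, -0.2552,  0.1489]), np.float64(0.0037977620587257704)), (array([ 0.7095, -0.4198,  0.1515]), np.float64(0.002578922758727284)), (array([ 0.5541, -0.4112,  0.1663]), np.float64(0.005333659599913632))]
[ 0.6734 -0.3357  0.184 ] [ 0.5893 -0.3337  0.184 ] [ 0.6711 -0.3346  0.184 ] [ 0.5916 -0.3328  0.184 ]
diagmid [ 0.6318 -0.3373  0.154 ] -0.27985635676463283 -0.3360189198268145 89.740746291519
```

Request:
jog_arm([
  {"slide":[-15,-15,-10],"rotation":[0,0,0]},
  {"slide":[-22,-25,0],"rotation":[0,0,0]},
  {"slide":[-22,-25,0],"rotation":[0,0,0]},
  {"slide":[-22,-25,0],"rotation":[0,0,0]},
  {"slide":[-22,-25,0],"rotation":[0,0,0]},
  {"slide":[-22,-25,0],"rotation":[0,0,0]},
  {"slide":[-22,-25,0],"rotation":[0,0,0]},
  {"slide":[-22,-25,0],"rotation":[0,0,0]},
  {"slide":[-22,-25,0],"rotation":[0,0,0]},
  {"slide":[-22,-25,0],"rotation":[0,0,0]},
  {"slide":[-15,-15,0],"rotation":[0,0,0]},
  {"slide":[0,0,0],"rotation":[0,0,0]},
  {"slide":[0,0,0],"rotation":[0,0,0]},
], fingers=0.5)

```text
time: 59.4
tool_pos: [0.6287, -0.3316, 0.2418]
tool_rot: [-0.001, 0.0, 1.0, 0.001]
contact_force: [-0.0, 0.1, 0.0]
gripper_width: 0.499
```

```bash
python3 - <<'E'
from plan import *
to(.632,-.335,.138)
E
```

```text
slide [ -3.6  -3.6 103.8] yaxis deg 89.96524619774523 j6 -2.1601677331208995 pos [ 0.62865352 -0.33160247  0.24181888]
```

Request:
jog_arm([
  {"slide":[-3.6,-3.6,20],"rotation":[0,0,0]},
  {"slide":[0,0,25],"rotation":[0,0,0]},
  {"slide":[0,0,25],"rotation":[0,0,0]},
  {"slide":[0,0,15],"rotation":[0,0,0]},
  {"slide":[0,0,10],"rotation":[0,0,0]},
  {"slide":[0,0,6],"rotation":[0,0,0]},
  {"slide":[0,0,0],"rotation":[0,0,0]},
  {"slide":[0,0,0],"rotation":[0,0,0]},
])

```text
time: 60.07
tool_pos: [0.6321, -0.334, 0.1443]
tool_rot: [0.001, -0.0, 1.0, -0.0]
contact_force: [-0.4, 0.0, -0.2]
gripper_width: 0.505
```

Request:
jog_arm([
  {"slide":[0,0,0],"rotation":[0,0,0]},
  {"slide":[0,0,0],"rotation":[0,0,0]},
  {"slide":[0,0,0],"rotation":[0,0,0]},
  {"slide":[0,0,0],"rotation":[0,0,0]},
  {"slide":[0,0,0],"rotation":[0,0,0]},
], fingers=0)

```text
time: 60.48
tool_pos: [0.6326, -0.3344, 0.1455]
tool_rot: [0.001, -0.0, 1.0, -0.001]
contact_force: [0.3, 0.4, 6.2]
gripper_width: 0.189
```

Request:
jog_arm([
  {"slide":[0,0,-6],"rotation":[0,0,0]},
  {"slide":[0,0,-15],"rotation":[0,0,0]},
  {"slide":[0,0,-30],"rotation":[0,0,0]},
  {"slide":[0,0,-35],"rotation":[0,0,0]},
  {"slide":[0,0,-35],"rotation":[0,0,0]},
  {"slide":[0,0,-35],"rotation":[0,0,0]},
  {"slide":[0,0,-35],"rotation":[0,0,0]},
  {"slide":[0,0,-20],"rotation":[0,0,0]},
  {"slide":[0,0,0],"rotation":[0,0,0]},
  {"slide":[0,0,0],"rotation":[0,0,0]},
])

```text
time: 61.32
tool_pos: [0.6318, -0.3339, 0.3556]
tool_rot: [0.001, -0.0, 1.0, -0.001]
contact_force: [-0.4, -0.3, -4.5]
gripper_width: 0.187
```

```bash
python3 - <<'E'
from h import *
T=grab('top','t21.png');S=grab('scene','s21.png');print(state()['tool_pos'],state()['gripper_width'],state()['contact_force'])
cv2.imwrite('pics/tB.png',cv2.resize(T['frame'][160:280,230:370],None,fx=5,fy=5,interpolation=cv2.INTER_CUBIC))
cv2.imwrite('pics/sB.png',cv2.resize(S['frame'][150:290,190:350],None,fx=4.5,fy=4,interpolation=cv2.INTER_CUBIC))
cv2.imwrite('pics/tC.png',cv2.resize(T['frame'][130:310,370:610],None,fx=3,fy=3,interpolation=cv2.INTER_CUBIC))
E
```

```text
[ 0.63079977 -0.33331226  0.35069064] 0.18632405890330034 [-0.00578661 -0.257168   -4.29498901]
```

View pics/tB.png

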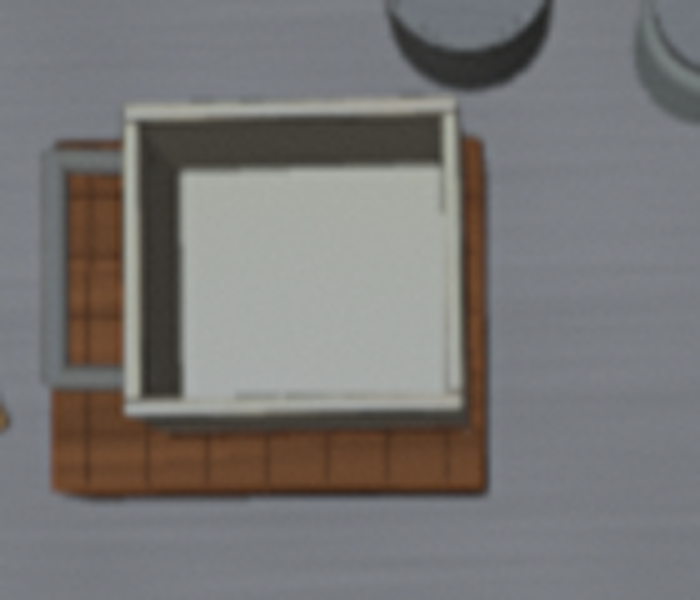

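View pics/sB.png

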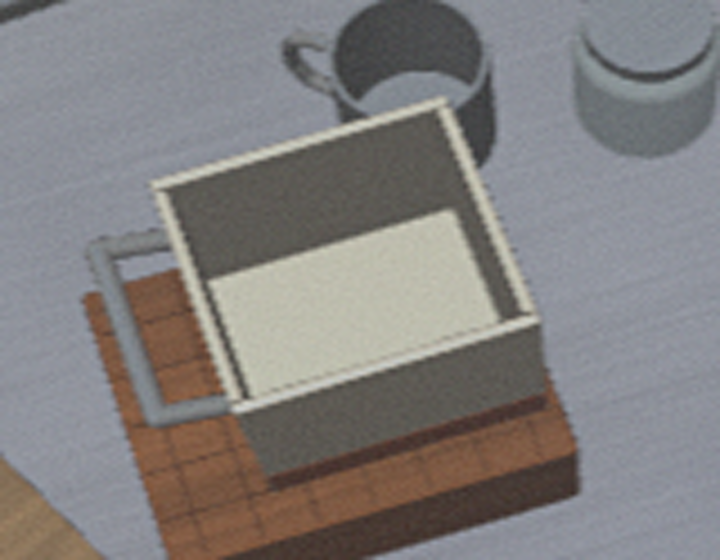

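View pics/tC.png

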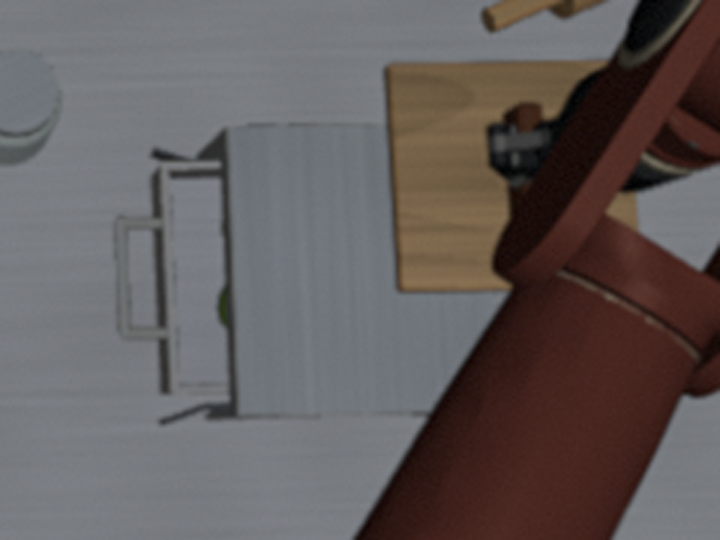

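```bash
python3 - <<'E'
from h import *
np.set_printoptions(precision=4,suppress=True)
T=grab('top');S=grab('scene')
t=lambda x,y:(230+x/5,160+y/5); s=lambda x,y:(190+x/4.5,150+y/4)
a=[atz(T,t(*q),.25) for q in [(124,105),(456,100),(462,405),(125,412)]]
b=[atz(S,s(*q),.25) for q in [(152,184),(445,100),(540,320),(236,408)]]
print(np.array(a),np.mean(a,0));print(np.array(b),np.mean(b,0))
E
```

```text
[[0.683  0.2604 0.25  ]
 [0.6813 0.1115 0.25  ]
 [0.5445 0.1119 0.25  ]
 [0.5451 0.2612 0.25  ]] [0.6135 0.1862 0.25  ]
[[0.6824 0.2615 0.25  ]
 [0.6813 0.1147 0.25  ]
 [0.5465 0.1142 0.25  ]
 [0.5488 0.2611 0.25  ]] [0.6147 0.1879 0.25  ]
```

Request:
jog_arm([
  {"slide":[0,10,-5],"rotation":[0,0,0]},
  {"slide":[1,20,0],"rotation":[0,0,0]},
  {"slide":[1,28,0],"rotation":[0,0,0]},
  {"slide":[1,28,0],"rotation":[0,0,0]},
  {"slide":[1,28,0],"rotation":[0,0,0]},
  {"slide":[1,28,0],"rotation":[0,0,0]},
  {"slide":[1,28,0],"rotation":[0,0,0]},
  {"slide":[1,28,0],"rotation":[0,0,0]},
  {"slide":[1,28,0],"rotation":[0,0,0]},
  {"slide":[1,28,0],"rotation":[0,0,0]},
  {"slide":[1,28,0],"rotation":[0,0,0]},
  {"slide":[1,28,0],"rotation":[0,0,0]},
  {"slide":[1,28,0],"rotation":[0,0,0]},
  {"slide":[1,28,0],"rotation":[0,0,0]},
  {"slide":[1,28,0],"rotation":[0,0,0]},
  {"slide":[1,28,0],"rotation":[0,0,0]},
  {"slide":[1,28,0],"rotation":[0,0,0]},
  {"slide":[1,28,0],"rotation":[0,0,0]},
  {"slide":[0,20,0],"rotation":[0,0,0]},
  {"slide":[0,10,0],"rotation":[0,0,0]},
])

```text
time: 63.18
tool_pos: [0.6131, 0.1772, 0.3582]
tool_rot: [-0.001, -0.002, 1.0, 0.0]
contact_force: [-0.2, -0.1, -3.5]
gripper_width: 0.19
```

```bash
python3 - <<'E'
from plan import *
to(.614,.187,.30);print(state()['gripper_width'])
E
```

```text
slide [-1.   9.7 58.2] yaxis deg 90.20599085547899 j6 -1.4098845039906862 pos [0.61313437 0.17723437 0.35818788]
0.18972783109409025
```

Request:
jog_arm([
  {"slide":[-2,9.5,10],"rotation":[0,0,0]},
  {"slide":[0,0,25],"rotation":[0,0,0]},
  {"slide":[0,0,25],"rotation":[0,0,0]},
  {"slide":[0,0,15],"rotation":[0,0,0]},
  {"slide":[0,0,0],"rotation":[0,0,0]},
  {"slide":[0,0,0],"rotation":[0,0,0]},
])

```text
time: 63.68
tool_pos: [0.6157, 0.183, 0.2824]
tool_rot: [-0.002, 0.0, 1.0, -0.0]
contact_force: [0.5, -0.1, -1.8]
gripper_width: 0.196
```

```bash
python3 - <<'E'
from plan import *
from h import *
to(.615,.187,.255)
T=grab('top','t22.png');S=grab('scene','s22.png')
cv2.imwrite('pics/tD.png',np.hstack([cv2.resize(T['frame'][150:270,220:360],None,fx=2.8,fy=4),cv2.resize(S['frame'][140:280,190:330],None,fx=2.8,fy=3.43)]))
E
```

```text
slide [ 0.6  4.  27.4] yaxis deg 89.97903090594383 j6 -1.3972441715568753 pos [0.61572728 0.18299167 0.28241681]
```

View pics/tD.png

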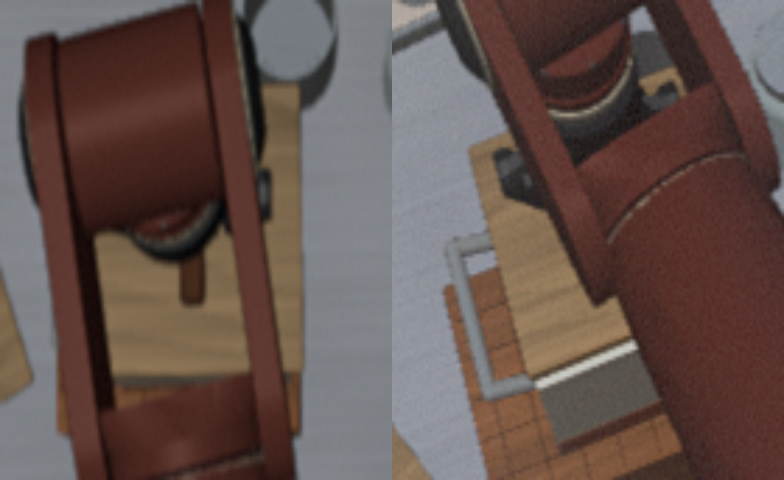

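Shift 4 mm in y and lower.

Request:
jog_arm([
  {"slide":[0,4,3],"rotation":[0,0,0]},
  {"slide":[0.5,0,4],"rotation":[0,0,0]},
  {"slide":[0,0,3],"rotation":[0,0,0]},
  {"slide":[0,0,3],"rotation":[0,0,0]},
  {"slide":[0,0,0],"rotation":[0,0,0]},
  {"slide":[0,0,0],"rotation":[0,0,0]},
])

```text
time: 64.28
tool_pos: [0.6156, 0.1876, 0.2707]
tool_rot: [-0.0, -0.0, 1.0, -0.0]
contact_force: [-0.3, 0.1, -3.2]
gripper_width: 0.19
```

Request:
jog_arm([
  {"slide":[0,0,3],"rotation":[0,0,0]},
  {"slide":[0,0,3],"rotation":[0,0,0]},
  {"slide":[0,0,0],"rotation":[0,0,0]},
])

```text
time: 64.53
tool_pos: [0.6155, 0.1876, 0.2642]
tool_rot: [-0.001, -0.0, 1.0, -0.0]
contact_force: [-0.0, 0.7, -4.1]
gripper_width: 0.192
```

Request:
jog_arm([
  {"slide":[0,0,3],"rotation":[0,0,0]},
  {"slide":[0,0,3],"rotation":[0,0,0]},
  {"slide":[0,0,0],"rotation":[0,0,0]},
])

```text
time: 64.78
tool_pos: [0.6154, 0.1876, 0.2581]
tool_rot: [-0.001, -0.0, 1.0, -0.0]
contact_force: [0.1, -0.7, -2.6]
gripper_width: 0.188
```

Request:
jog_arm([
  {"slide":[0,0,2],"rotation":[0,0,0]},
  {"slide":[0,0,1],"rotation":[0,0,0]},
  {"slide":[0,0,0],"rotation":[0,0,0]},
])

```text
time: 65.03
tool_pos: [0.6157, 0.1877, 0.2558]
tool_rot: [-0.0, -0.0, 1.0, -0.0]
contact_force: [0.0, -0.2, -3.1]
gripper_width: 0.187
```

Request:
jog_arm([
  {"slide":[0,0,1],"rotation":[0,0,0]},
  {"slide":[0,0,1],"rotation":[0,0,0]},
  {"slide":[0,0,0],"rotation":[0,0,0]},
])

```text
time: 65.28
tool_pos: [0.616, 0.1877, 0.2554]
tool_rot: [0.001, -0.0, 1.0, 0.0]
contact_force: [-2.4, 0.1, 2.3]
gripper_width: 0.186
```

Seated at the expected height. Release and withdraw.

Request:
jog_arm([
  {"slide":[0,0,0],"rotation":[0,0,0]},
  {"slide":[0,0,0],"rotation":[0,0,0]},
  {"slide":[0,0,0],"rotation":[0,0,0]},
  {"slide":[0,0,0],"rotation":[0,0,0]},
  {"slide":[0,0,-15],"rotation":[0,0,0]},
  {"slide":[0,0,-25],"rotation":[0,0,0]},
  {"slide":[0,0,-30],"rotation":[0,0,0]},
  {"slide":[0,0,-20],"rotation":[0,0,0]},
  {"slide":[25,0,0],"rotation":[0,0,0]},
  {"slide":[30,0,0],"rotation":[0,0,0]},
  {"slide":[30,0,0],"rotation":[0,0,0]},
  {"slide":[30,15,0],"rotation":[0,0,0]},
  {"slide":[30,15,0],"rotation":[0,0,0]},
  {"slide":[30,15,0],"rotation":[0,0,0]},
  {"slide":[30,15,0],"rotation":[0,0,0]},
  {"slide":[30,15,0],"rotation":[0,0,0]},
  {"slide":[0,0,0],"rotation":[0,0,0]},
  {"slide":[0,0,0],"rotation":[0,0,0]},
], fingers=0.5)

```text
time: 66.78
tool_pos: [0.38, 0.2633, 0.346]
tool_rot: [0.002, -0.002, 1.0, 0.001]
contact_force: [-0.6, 0.2, -0.7]
gripper_width: 0.502
```

```bash
python3 - <<'E'
from h import *
T=grab('top','t23.png');S=grab('scene','s23.png');print(state()['tool_pos'])
cv2.imwrite('pics/tE.png',cv2.resize(T['frame'][160:280,230:370],None,fx=5,fy=5,interpolation=cv2.INTER_CUBIC))
cv2.imwrite('pics/sE.png',cv2.resize(S['frame'][150:290,190:350],None,fx=4.5,fy=4,interpolation=cv2.INTER_CUBIC))
E
```

```text
[0.38122778 0.26247455 0.34506107]
```

View pics/t23.png

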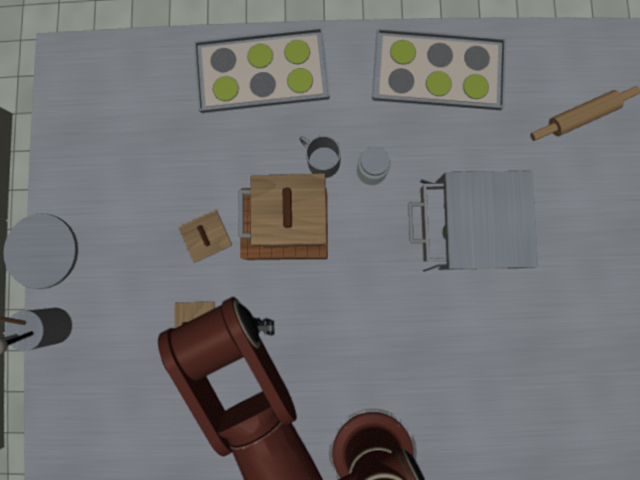

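View pics/sE.png

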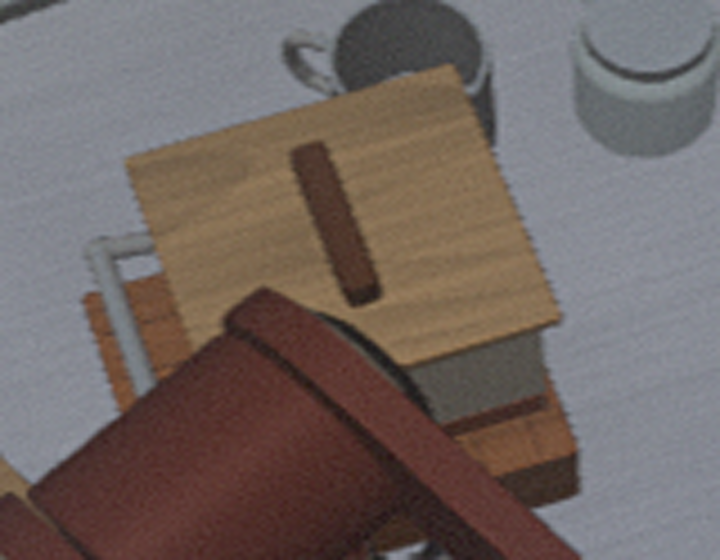

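View pics/tE.png

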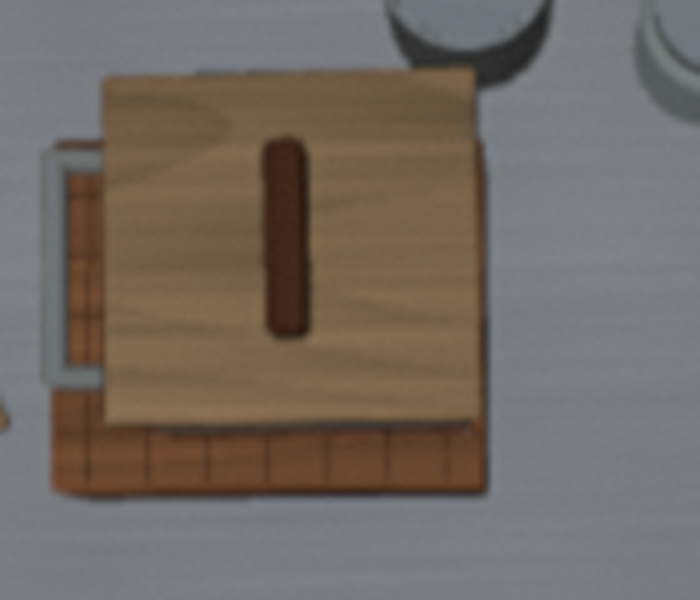

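View pics/s23.png

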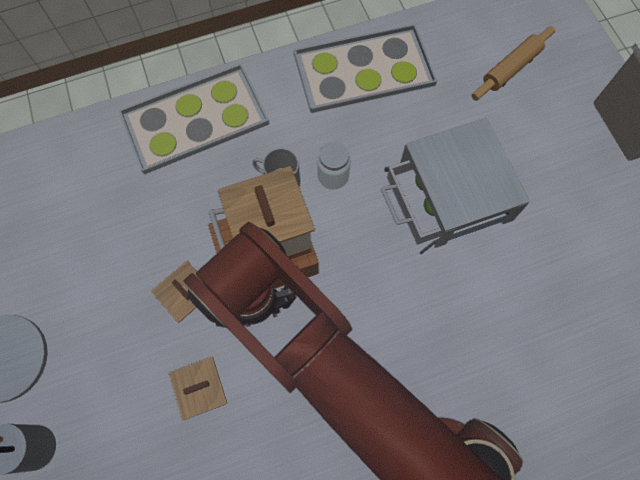

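```bash
python3 - <<'E'
from h import *
np.set_printoptions(precision=4,suppress=True)
T=grab('top','t24.png');S=grab('scene','s24.png')
t=lambda x,y:(230+x/5,160+y/5); s=lambda x,y:(190+x/4.5,150+y/4)
for a,b in [((103,78),(127,160)),((475,68),(455,66)),((483,425),(562,320))]: print(tri(T,t(*a),S,s(*b)))
print(np.mean([atz(T,t(*q),.264) for q in [(103,78),(475,68),(483,425),(104,425)]],0))
d=cv2.absdiff(cv2.imread('pics/t20.png'),T['frame'])[170:280,400:445].mean();print(d)
cv2.imwrite('pics/tF.png',cv2.resize(T['frame'][150:300,390:550],None,fx=4,fy=4,interpolation=cv2.INTER_CUBIC))
E
```

```text
(array([0.6927, 0.2677, 0.2646]), np.float64(0.0009143980698381893))
(array([0.6943, 0.1035, 0.2585]), np.float64(0.0021588993593304002))
(array([0.535 , 0.1047, 0.2705]), np.float64(0.004688469525782836))
[0.6145 0.1852 0.264 ]
0.8758249158249158
```

View pics/tF.png

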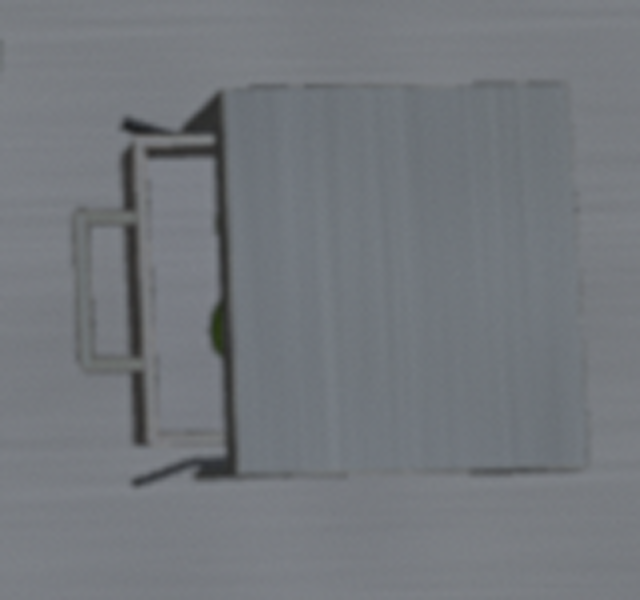

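The picture shows the pan home and square, with its handle at crop (82, 290) and one lime visible at (218, 330). The lid lies centred and level on the tub, so I am handing in.

```bash
python3 -c "
from plant import manip
print(manip.job_done())"
```

```text
the job is handed in; nothing more can be done
None
```

The task is done and handed in at about 67 s; hand-in returns no verdict, so I only have my own checks.

**What I did:**
- Laid the lid on the shelf.
- Drew the pan out to about 0.21 m from the block's edge.
- Rocked the tub to about 104° by its handle, so both of its limes rolled into the pan, and stood it back upright.
- Picked up the three bench limes and put them in the pan, five in all.
- Slid the pan home until it met the stop, then put the lid back on the tub.

**Last checks:**
- **Limes:** all five were seen in the pan before it went home, and none lies on the bench. Under the shelf only one or two show.
- **Pan:** it met the stop at about 20 N and looks square. The handle is within about 2 mm of where it started.
- **Tub:** it stands upright within about 2 mm of its start.
- **Lid:** centre at (0.6145, 0.185), against the tub's (0.614, 0.187). It seated at the expected height with the batten in the mouth.
- **Jar and mug:** both look unmoved, by eye only.

**What disagreed:**
- **Fingertips:** they sit about 27 mm higher than the reported TCP suggests. My first close on the lid missed for that reason, and I used that offset for every grasp after it.
- **Lid knock:** the lid was shifted about 45 mm while lying on the shelf, so I measured it again before picking it up.
- **Lid height:** the corner heights I measured on the lid scatter by about ±6 mm, which is camera noise. That it lies level is from the pictures and the seating height.

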